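# Set out the break-room drinks caddy

## Robot

A 7-joint arm with a two-finger parallel gripper is mounted at the origin on the work surface. World frame = base frame: x ahead of the robot, y to its left, z up, the work surface at z = 0. Lengths are in m, angles in rad, forces in N, time in s.
With the tool pointing down it reaches from about 0.425 to 0.875 m from the base axis. Payload 8.4 kg.
Tool frame: the origin (TCP) lies on the mounting face of the last link; the fingertips stand 173 mm ahead of it and the grasp point (between the pads) lies 155 mm ahead of it (bot.tip_extent is the distance from the TCP to the fingertips, in m); x points along the fingers, y is the direction in which the jaws open and shut, and the axes are right-handed (so a half turn about x gives the same grasp; the last joint's range is limited). The gripper opens to 85 mm and grips with 20 to 120 N. Pads are 22 mm wide; open, the fingers measure 114 mm over their backs; the gripper's body (76 mm by 85 mm) begins 54 mm behind the grasp point. The pads swing forward as they close: fully open they stand 13 mm farther back than shut.
Start: joints at [-1.272, 0.333, 0.04, 1.465, -0.013, 1.343, -0.059], TCP at [0.252, 0.599, 0.405] pointing down, gripper open.
Joint ranges: [-2.58, 2.58], [-0.38, 2.09], [-1.3, 1.39], [0.25, 2.4], [-1.5, 4.64], [0.08, 2.09], [-2.65, 2.65]. Speed limits (rad/s): [2.22, 2.22, 2.79, 2.79, 3.14, 3.14, 3.14].

## Interface

Orientations are given as a rotation vector (axis times angle).
In Python, from station import bot gives the robot as it stands.
- The arm moves only by the shell command python3 -m crank 'ROWS' [OPENING] [FORCE]. ROWS is a JSON object of lists of equal length, an entry for each row: "xyz": the shift along the tool's x, y, z in cm, a list of three; "spin": the turn about the tool's x in rad. A call has 1 to 8 rows; each row shifts and turns the commanded pose from where the row before left it, along the tool's axes as they then stand; what a row does not reach is not made up. A row lasts 1/12 s, in which the tool goes at most 41.7 mm and 7.16 degrees, less where a joint would pass 70% of its speed; a pose out of reach is approached as far as the arm can. A call with a gripper value outside its range is refused whole. OPENING is the finger opening in cm, from 0 to 8.54, set as the call begins (- or left out, the last holds). The fingers move at their own pace and stop on an object; FORCE is the grip in N (left out, the last holds). Time passes only in rows, so rows that do not move let the fingers close. It gives the time, the measured TCP pose, the force and the opening at its end, in the units of the state.
- bot.state(): the state, without advancing time (a new reading comes with each control period).
- bot.grab_frame(name): name is "scene" or "top"; returns a dict with "color" (384x512x3 uint8, red, green, blue), "K" (3x3 intrinsics, pixels), "camera_from_world" (4x4, takes a point from world to camera coordinates). Camera axes: x right, y up, looking along -z (the intrinsics and any distortion apply to the point x, -y, -z); pixel columns grow to the right and rows downward; lengths in m; the calibration is good to about 2 mm. A picture is of the moment at which its call begins. There is no depth.
- bot.finish_job(): hands the job in, once; it reports no verdict.
The state is a dict: "time": time; "q": joint angles; "joint_vel": joint speeds; "effort": joint torques, N m; "tool_pos": TCP position; "orientation": TCP orientation; "wrist_force": force on the tool from outside, world axes, zero at the start; "torque": the same for the moment, N m; "gripper_width": opening from 0.0 (shut) to 1.0 (fully open).
Only numpy, scipy, OpenCV 4.12 (cv2) and the standard library are available. Lean on these libraries where they do the work, as an engineer would, in place of code of your own. Each camera call takes 0.05 s, during which the arm holds its last target.

## Task

Hook the far lip of the plywood caddy and drag it along the counter, without lifting it, until it stands squarely on the dark serving mat in front of you. Then tip all the chocolates from the steel tumbler into the caddy's narrower bay and stand the empty tumbler back upright on its round cork mat, and stand every amber jar upright in the wider bay. Load nothing before the caddy is on the mat, and leave the paper roll and the soap bottle where they are.

Things in the scene. Friction and masses are not known exactly. Their poses are not given: they have to be found in the camera images.
- caddy: open plywood drinks caddy, loose, 0.5 to 1 kg, 170 mm front to back (its x) by 278 mm wide (its y) by 36 mm high, walls and floor 6 mm thick. Origin: centre of its underside; x points to its far side, away from the robot. A divider wall at y = +7 to +13 mm parts it into the narrower sweets bay (y = +13 to +133 mm) and the wider jar bay (y = -133 to +7 mm); inside both run x = -79 to +79 mm. It slides on the counter under a push of less than 10 N
- caddy_lip: the caddy's far wall (part of it), 6 mm thick, 278 mm wide, top 36 mm above the caddy's underside: the lip to hook behind. Origin: middle of its foot at underside height, same axes as the caddy (its outer face is 3 mm further in x). Nothing stands within 80 mm beyond it
- sweets_bay (a point): centre of the sweets bay's floor, 6 mm above the caddy's underside
- jar_bay (a point): centre of the jar bay's floor, 6 mm above the caddy's underside; the bay is 158 mm (x) by 140 mm (y) inside and takes four jars in a 2 by 2 block
- serving_mat: thin dark rectangular rubber mat let flush into the counter near the robot, 210 mm (x) by 320 mm (y), fixed. Origin: its centre
- cup_mat: thin round cork mat flush with the counter, 130 mm across, fixed, to the left or right of the serving mat. Origin: its centre
- jar_mat: thin square grey cloth-coloured mat flush with the counter, 170 mm, fixed, on the other side from the cork mat; the jars start on it. Origin: its centre
- cup: plain steel tumbler, open on top, 75 mm high, 58 mm across at the foot and 70 mm at the rim, wall 3 mm, 0.12 kg empty, standing on the cork mat with the sweets in it (they reach to about 55 mm height); tip it some 15 to 20 degrees beyond level for all of them to roll out. Held empty or full its centre of mass is about 35 mm up, so it hardly swings when gripped firmly near there. Origin: centre of its underside; z points to its mouth
- sweet0: hard round chocolate ball 25 mm across, 12 g, in the tumbler at the start; it rolls. Origin: its centre. Five or six are present (sweet4 or sweet5 may be absent)
- sweet1: hard round chocolate ball 25 mm across, 12 g, in the tumbler at the start; it rolls. Origin: its centre. Five or six are present (sweet4 or sweet5 may be absent)
- sweet2: hard round chocolate ball 25 mm across, 12 g, in the tumbler at the start; it rolls. Origin: its centre. Five or six are present (sweet4 or sweet5 may be absent)
- sweet3: hard round chocolate ball 25 mm across, 12 g, in the tumbler at the start; it rolls. Origin: its centre. Five or six are present (sweet4 or sweet5 may be absent)
- sweet4: hard round chocolate ball 25 mm across, 12 g, in the tumbler at the start; it rolls. Origin: its centre. Five or six are present (sweet4 or sweet5 may be absent)
- sweet5: hard round chocolate ball 25 mm across, 12 g, in the tumbler at the start; it rolls. Origin: its centre. Five or six are present (sweet4 or sweet5 may be absent)
- jar0: amber glass jar with a white lid, squat closed cylinder 56 mm across and 70 mm high, 0.18 kg, bottom-heavy. Origin: centre of its underside; z up. Three or four of the four are present, standing about 96 mm apart
- jar1: amber glass jar with a white lid, squat closed cylinder 56 mm across and 70 mm high, 0.18 kg, bottom-heavy. Origin: centre of its underside; z up. Three or four of the four are present, standing about 96 mm apart
- jar2: amber glass jar with a white lid, squat closed cylinder 56 mm across and 70 mm high, 0.18 kg, bottom-heavy. Origin: centre of its underside; z up. Three or four of the four are present, standing about 96 mm apart
- jar3: amber glass jar with a white lid, squat closed cylinder 56 mm across and 70 mm high, 0.18 kg, bottom-heavy. Origin: centre of its underside; z up. Three or four of the four are present, standing about 96 mm apart
- paper_roll: bystander: kitchen paper roll on a stand, 240 mm high, 124 mm across at the foot. Origin: centre of its underside
- soap_bottle: bystander: clear soap bottle 190 mm high, 64 mm across. Origin: centre of its underside
Mind the look-alikes: they are no part of the job. Leave any blue look-alike of the cup alone.

How it is judged:
On the way, in this order (a step that is already met when the one before it is completed fails the run):
1. the caddy is being dragged by its far lip (fingers press on it, the caddy has slid 3 cm) (contact force between the fingers and caddy_lip above 0.3 N and distance of caddy from where it was at the start of the episode above 0.03 m), for 0.02 s.
2. the caddy stands squarely on the serving mat (x of caddy in the frame of serving_mat between -0.027 and 0.027 m and y of caddy in the frame of serving_mat between -0.027 and 0.027 m and angle between the x axis of caddy and the x axis of serving_mat, either way round below 0.15 rad and height (world z) of caddy below 0.006 m), for 0.2 s.
3. all chocolates lie in the caddy's narrower bay (x of sweet0 in the frame of caddy between -0.082 and 0.082 m and y of sweet0 in the frame of caddy between 0.008 and 0.136 m and z of each of sweet0, sweet1, sweet2, sweet3, sweet4, sweet5 in the frame of caddy below 0.05 m and x of sweet1 in the frame of caddy between -0.082 and 0.082 m and y of sweet1 in the frame of caddy between 0.008 and 0.136 m and x of sweet2 in the frame of caddy between -0.082 and 0.082 m and y of sweet2 in the frame of caddy between 0.008 and 0.136 m and x of sweet3 in the frame of caddy between -0.082 and 0.082 m and y of sweet3 in the frame of caddy between 0.008 and 0.136 m and x of sweet4 in the frame of caddy between -0.082 and 0.082 m and y of sweet4 in the frame of caddy between 0.008 and 0.136 m and x of sweet5 in the frame of caddy between -0.082 and 0.082 m and y of sweet5 in the frame of caddy between 0.008 and 0.136 m), for 0.2 s.
At the end, for the whole second after the job is handed in: Caddy flat on the mat, within 27 mm of its centre in x and y and 0.15 rad; all chocolates in the narrower bay; all jars upright (0.12 rad) on the wider bay's floor; tumbler upright (0.1 rad) within 37 mm of the cork mat's centre; all at rest (all of step 2 and all of step 3 and x of jar0 in the frame of caddy between -0.06 and 0.06 m and y of jar0 in the frame of caddy between -0.12 and -0.01 m and z of each of jar0, jar1, jar2, jar3 in the frame of caddy below 0.014 m and angle between each of jar0, jar1, jar2, jar3's own z axis and vertical below 0.12 rad and linear speed of each of jar0, jar1, jar2, jar3, cup below 0.03 m/s and x of jar1 in the frame of caddy between -0.06 and 0.06 m and y of jar1 in the frame of caddy between -0.12 and -0.01 m and x of jar2 in the frame of caddy between -0.06 and 0.06 m and y of jar2 in the frame of caddy between -0.12 and -0.01 m and x of jar3 in the frame of caddy between -0.06 and 0.06 m and y of jar3 in the frame of caddy between -0.12 and -0.01 m and horizontal distance between cup and cup_mat below 0.037 m and angle between cup's own z axis and vertical below 0.1 rad and height (world z) of cup below 0.006 m); the robot touches nothing.
It fails at once if the caddy is lifted or tipped up more than 20 mm (height (world z) of caddy above 0.02 m or angle between caddy's own z axis and vertical above 0.2 rad).
It fails at once if a bystander is moved more than 30 mm or tipped (distance of any of paper_roll, soap_bottle from where it was at the start of the episode above 0.03 m or angle between any of paper_roll, soap_bottle's own z axis and vertical above 0.3 rad).
It fails at once if a jar or chocolates put in the caddy while it is still off the mat (over 60 mm from the mat's centre) (horizontal distance between caddy and serving_mat above 0.06 m and ((horizontal distance between jar0 and caddy below 0.12 m and x of jar0 in the frame of caddy between -0.08 and 0.08 m and height (world z) of jar0 below 0.05 m) or (horizontal distance between jar1 and caddy below 0.12 m and x of jar1 in the frame of caddy between -0.08 and 0.08 m and height (world z) of jar1 below 0.05 m) or (horizontal distance between jar2 and caddy below 0.12 m and x of jar2 in the frame of caddy between -0.08 and 0.08 m and height (world z) of jar2 below 0.05 m) or (horizontal distance between jar3 and caddy below 0.12 m and x of jar3 in the frame of caddy between -0.08 and 0.08 m and height (world z) of jar3 below 0.05 m) or (horizontal distance between sweet0 and caddy below 0.12 m and x of sweet0 in the frame of caddy between -0.08 and 0.08 m and height (world z) of sweet0 below 0.05 m) or (horizontal distance between sweet1 and caddy below 0.12 m and x of sweet1 in the frame of caddy between -0.08 and 0.08 m and height (world z) of sweet1 below 0.05 m) or (horizontal distance between sweet2 and caddy below 0.12 m and x of sweet2 in the frame of caddy between -0.08 and 0.08 m and height (world z) of sweet2 below 0.05 m) or (horizontal distance between sweet3 and caddy below 0.12 m and x of sweet3 in the frame of caddy between -0.08 and 0.08 m and height (world z) of sweet3 below 0.05 m) or (horizontal distance between sweet4 and caddy below 0.12 m and x of sweet4 in the frame of caddy between -0.08 and 0.08 m and height (world z) of sweet4 below 0.05 m) or (horizontal distance between sweet5 and caddy below 0.12 m and x of sweet5 in the frame of caddy between -0.08 and 0.08 m and height (world z) of sweet5 below 0.05 m))).
Of jar0, jar1, jar2, jar3 only 3 to 4 are there at a start; the rules pass over those that are not, and their reading is None.
Of sweet4, sweet5 only 1 to 2 are there at a start; the rules pass over those that are not, and their reading is None.
At some moment in a run one of jar0, jar1, jar2, jar3, cup may be knocked a few centimetres aside while the robot is not near it.
It also fails if it takes over 210 s, if anything falls off the work surface, if the arm or the gripper's body presses on something with over 40 N, if the wrist force passes 120 N, or if a joint passes its speed limit or range.

## Working session

There is one attempt and no reset: what is moved stays moved. The work goes in short steps, Python scripts to look and compute and a shell command to move; the robot and the scene stay as the last step left them, time stands still between calls to the robot, and variables do not carry over. Pictures are saved under pics/ and viewed, and the job is handed in when it is done.

```bash
ls; mkdir -p pics
python3 - <<'E'
from station import bot
import cv2,numpy as np
s=bot.state()
print({k:np.round(v,3).tolist() for k,v in s.items()})
for n in ["scene","top"]:
    f=bot.grab_frame(n)
    print(n,f["K"],np.round(f["camera_from_world"],4).tolist(),[k for k in f])
    cv2.imwrite(f"pics/{n}0.png",f["color"][:,:,::-1])
E
```

```text
pics
{'time': 0.0, 'q': [-1.272, 0.334, 0.04, 1.466, -0.013, 1.343, -0.059], 'joint_vel': [-0.001, -0.0, -0.001, -0.0, 0.002, 0.002, -0.001], 'effort': [0.002, -65.852, 1.366, -40.558, 0.017, 0.012, -0.0], 'tool_pos': [0.252, 0.599, 0.404], 'orientation': [0.311, 1.548, -0.313], 'wrist_force': [1.237, -0.635, 0.386], 'torque': [0.001, -0.006, -0.003], 'gripper_width': 1.001}
scene [[358.00412509   0.         252.66441223]
 [  0.         358.00412509 194.28253038]
 [  0.           0.           1.        ]] [[0.6684, 0.7437, 0.0108, -0.3566], [-0.5851, 0.5168, 0.6249, 0.292], [0.4592, -0.424, 0.7806, -1.1705], [0.0, 0.0, 0.0, 1.0]] ['color', 'K', 'camera_from_world']
top [[459.62641583   0.         261.38259379]
 [  0.         459.62641583 185.54411907]
 [  0.           0.           1.        ]] [[-0.0746, -0.9972, -0.0022, 0.0299], [0.9728, -0.0732, 0.2199, -0.5379], [-0.2195, 0.0143, 0.9755, -1.3225], [0.0, 0.0, 0.0, 1.0]] ['color', 'K', 'camera_from_world']
```

View pics/scene0.png

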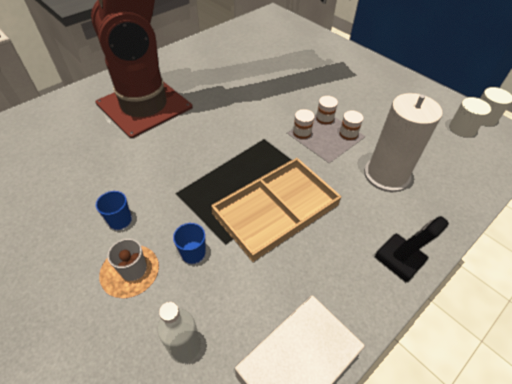

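View pics/top0.png

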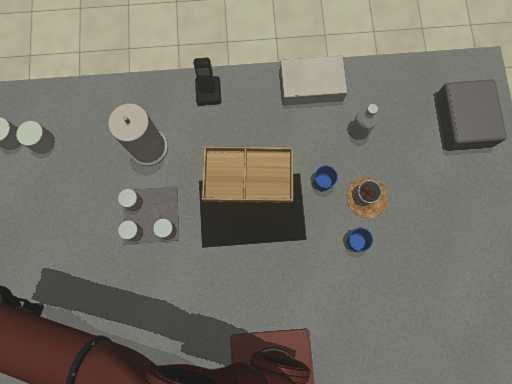

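```bash
cat > h.py <<'E'
from station import bot
import cv2,numpy as np
def frame(n,save=None):
    f=bot.grab_frame(n)
    if save: cv2.imwrite(f"pics/{save}.png",f["color"][:,:,::-1])
    return f
def ray(f,px,z):
    px=np.atleast_2d(np.array(px,float));M=f["camera_from_world"];R=M[:3,:3];C=-R.T@M[:3,3]
    d=np.c_[px,np.ones(len(px))]@np.linalg.inv(f["K"]).T
    d=d*[1,-1,-1]; d=d@R
    return C+d*((z-C[2])/d[:,2])[:,None]
def proj(f,p):
    p=np.atleast_2d(p);M=f["camera_from_world"];c=p@M[:3,:3].T+M[:3,3]
    c=c*[1,-1,-1];u=c@f["K"].T
    return u[:,:2]/u[:,2:]
def tri(fs,pxs):
    A=[];b=[]
    for f,px in zip(fs,pxs):
        M=f["camera_from_world"];R=M[:3,:3];C=-R.T@M[:3,3]
        d=ray(f,px,0)[0]-C;d/=np.linalg.norm(d);P=np.eye(3)-np.outer(d,d)
        A.append(P);b.append(P@C)
    return np.linalg.lstsq(np.vstack(A),np.hstack(b),rcond=None)[0]
E
python3 - <<'E'
from h import *
for n in ["top","scene"]:
    f=frame(n); im=f["color"]; hsv=cv2.cvtColor(im,cv2.COLOR_RGB2HSV)
    names={"wood":((10,70,90),(28,190,255)),"mat":((0,0,0),(180,255,25)),"cork":((5,150,120),(15,255,255)),"blue":((110,120,60),(130,255,255))}
    for k,(lo,hi) in names.items():
        m=cv2.inRange(hsv,lo,hi); m=cv2.morphologyEx(m,cv2.MORPH_OPEN,np.ones((2,2)))
        nn,_,st,ce=cv2.connectedComponentsWithStats(m)
        for i in range(1,nn):
            if st[i,4]>150: print(n,k,st[i].tolist(),ce[i].round(1))
    cv2.imwrite(f"pics/{n}_big.png",cv2.resize(im[130:260,100:420] if n=="top" else im[80:300,80:380],None,fx=2.5,fy=2.5,interpolation=cv2.INTER_CUBIC)[:,:,::-1])
    for p in [(130,230),(130,198),(367,215),(245,220),(225,170),(158,205)]: print(p,hsv[p[1],p[0]]) if n=="top" else 0
E
```

```text
top wood [203, 147, 91, 55, 4537] [248.8 175.5]
top wood [348, 178, 41, 41, 773] [368.3 201.3]
top blue [316, 174, 17, 15, 165] [324.1 181.1]
top blue [350, 232, 16, 20, 205] [357.3 241.9]
(130, 230) [ 48  18 187]
(130, 198) [ 45  19 186]
(367, 215) [ 16 123 157]
(245, 220) [23 50 41]
(225, 170) [ 17 107 165]
(158, 205) [ 15   9 109]
scene wood [212, 159, 130, 104, 7147] [275.6 208.2]
scene wood [100, 247, 60, 53, 1510] [129.5 278.4]
scene mat [110, 24, 40, 37, 1079] [129.4  42. ]
scene mat [394, 228, 43, 43, 839] [414.6 250.6]
scene mat [377, 254, 34, 28, 199] [393.3 267.9]
scene cork [100, 95, 75, 40, 849] [128.7 116.7]
scene blue [109, 193, 19, 24, 227] [118.  204.9]
scene blue [176, 224, 30, 28, 427] [191.  239.1]
```

View pics/top_big.png

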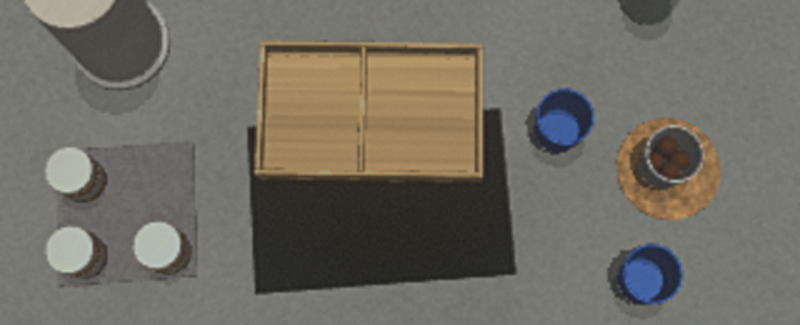

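Run:
```python
from h import *
f=frame("top");g=frame("scene")
def b(p): return (np.array(p,float)+0.5)/2.5-0.5+[100,130]
print("rim",ray(f,b([(262,42),(484,44),(481,180),(254,177)]),.036).round(3).tolist())
m=ray(f,b([(248,127),(500,109),(515,273),(257,293)]),0);print("mat",m.round(3).tolist(),m.mean(0))
e=(m[3]-m[2])[:2];print("mat yaw from y-edge",np.arctan2(-e[0],e[1]))
e=(m[1]-m[2])[:2];print("mat yaw x-edge",np.arctan2(e[1],e[0]))
print("cork",ray(f,b([(617,168),(720,168),(668,117),(668,219)]),0).round(3).tolist())
print("jarmat",ray(f,b([(57,147),(193,142),(196,277),(60,287)]),0).round(3).tolist(),ray(f,b([(57,147),(193,142),(196,277),(60,287)]),0).mean(0))
print("jars",ray(f,b([(71,170),(73,249),(158,246)]),.07).round(3).tolist())
print("cup rim",ray(f,b([(673,154)]),.075))
print("blue",ray(f,b([(564,118),(651,272)]),.075).round(3))
print("roll foot, soap",ray(f,b([(122,42)]),0),ray(f,[(367,127)],0.03))
# refine rim with mask in top
hsv=cv2.cvtColor(f["color"],cv2.COLOR_RGB2HSV)
for F,n,r in((f,"top",(248,175)),(g,"scene",(275,208))):
    hsv=cv2.cvtColor(F["color"],cv2.COLOR_RGB2HSV)
    mk=cv2.inRange(hsv,(10,70,60),(28,190,255));k,l,st,ce=cv2.connectedComponentsWithStats(mk)
    i=1+np.argmin(np.linalg.norm(ce[1:]-r,axis=1)+1e4*(st[1:,4]<1000))
    c=max(cv2.findContours((l==i).astype(np.uint8),0,1)[0],key=cv2.contourArea)
    h=cv2.convexHull(c);a=cv2.approxPolyDP(h,4,True)[:,0];print(n,a.tolist(),ray(F,a,.036).round(3).tolist())
# cup tri
```

```text
rim [[0.682, 0.157, 0.036], [0.658, -0.119, 0.036], [0.487, -0.1, 0.036], [0.511, 0.175, 0.036]]
mat [[0.583, 0.184, 0.0], [0.583, -0.135, 0.0], [0.375, -0.134, 0.0], [0.374, 0.182, 0.0]] [0.47874917 0.02422331 0.        ]
mat yaw from y-edge 0.002315291333159108
mat yaw x-edge -0.004410155625967608
cork [[0.496, -0.274, 0.0], [0.486, -0.402, 0.0], [0.556, -0.345, 0.0], [0.427, -0.329, 0.0]]
jarmat [[0.575, 0.424, 0.0], [0.569, 0.254, 0.0], [0.399, 0.256, 0.0], [0.4, 0.422, 0.0]] [0.48580374 0.3388307  0.        ]
jars [[0.529, 0.387, 0.07], [0.435, 0.386, 0.07], [0.431, 0.287, 0.07]]
cup rim [[ 0.4938852  -0.32666993  0.075     ]]
blue [[ 0.547 -0.202  0.075]
 [ 0.357 -0.284  0.075]]
roll foot, soap [[0.70716019 0.33986088 0.        ]] [[ 0.70962505 -0.35818691  0.03      ]]
top [[204, 147], [292, 148], [292, 202], [204, 201]] [[0.68, 0.159, 0.036], [0.657, -0.115, 0.036], [0.486, -0.1, 0.036], [0.509, 0.167, 0.036]]
scene [[297, 158], [341, 196], [338, 204], [252, 261], [212, 214], [211, 204]] [[0.521, 0.173, 0.036], [0.686, 0.16, 0.036], [0.697, 0.134, 0.036], [0.673, -0.128, 0.036], [0.516, -0.116, 0.036], [0.491, -0.099, 0.036]]
```

View pics/scene_big.png

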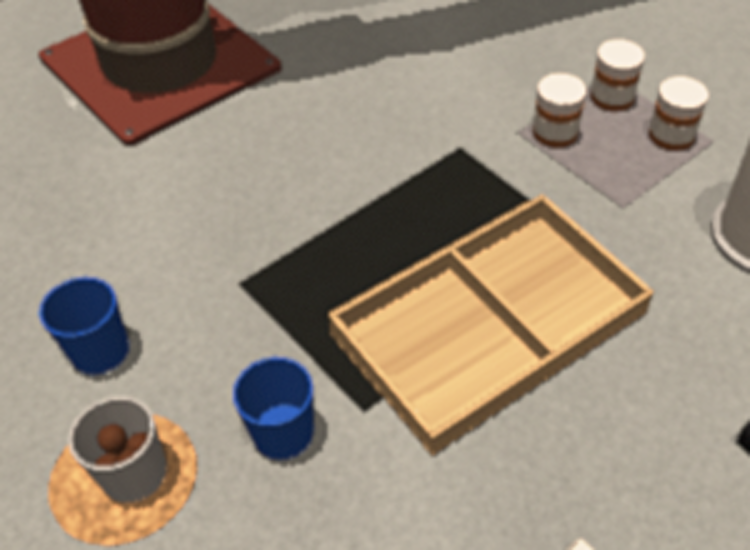

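```bash
cat >> h.py <<'E'
from scipy.spatial.transform import Rotation as Rot
def st():
    s=bot.state();R=Rot.from_rotvec(s["orientation"]).as_matrix()
    print("t",round(float(s["time"]),2),"pos",np.round(s["tool_pos"],4),"tx",R[:,0].round(3),"ty",R[:,1].round(3),"tz",R[:,2].round(3),"w",round(float(s["gripper_width"]),3),"F",np.round(s["wrist_force"],1),"q",np.round(s["q"],3))
    return s,R
E
python3 -c "from h import *;st()"
python3 -m crank '{"xyz":[[-4,0,0],[-4,0,0],[-4,0,0],[-4,0,0]],"spin":[0,0,0,0]}'
python3 -c "from h import *;st()"
```

```text
t 0.3 pos [0.2518 0.5992 0.4044] tx [-0.    -0.001 -1.   ] ty [ 0.387  0.922 -0.001] tz [ 0.922 -0.387 -0.   ] w 0.998 F [-0.4 -0.3  0. ] q [-1.272  0.333  0.04   1.466 -0.013  1.343 -0.059]
time: 0.63
tool_pos: [0.2517, 0.5988, 0.5666]
orientation: [0.312, 1.548, -0.312]
wrist_force: [-0.6, 1.3, 0.5]
gripper_width: 0.994
t 0.63 pos [0.2517 0.5988 0.5666] tx [ 0. -0. -1.] ty [ 0.387  0.922 -0.   ] tz [ 0.922 -0.387  0.   ] w 0.994 F [-0.6  1.3  0.5] q [-1.279  0.308  0.052  1.174 -0.016  1.66  -0.057]
```

```bash
python3 -m crank '{"xyz":[[-4,0,0],[-4,0,0],[-4,0,0],[-4,0,0],[-4,0,0],[-4,0,0]],"spin":[0,0,0,0,0,0]}' >/dev/null
python3 -c "from h import *;st()"
python3 -m crank '{"xyz":[[-4,0,0],[-4,0,0],[-4,0,0],[-4,0,0],[-4,0,0],[-4,0,0]],"spin":[0,0,0,0,0,0]}' >/dev/null
python3 -c "from h import *;st()"
```

```text
t 1.13 pos [0.2464 0.5854 0.7669] tx [ 0.01   0.031 -0.999] ty [0.387 0.922 0.033] tz [ 0.922 -0.387 -0.002] w 0.995 F [-0.6 -0.6 -0.3] q [-1.382  0.432  0.316  0.6   -0.156  2.09  -0.003]
t 1.63 pos [0.2095 0.4939 0.8681] tx [ 0.077  0.189 -0.979] ty [0.382 0.902 0.204] tz [ 0.921 -0.389 -0.003] w 1.0 F [-0.3 -0.2  0. ] q [-1.503  0.256  0.434  0.609 -0.145  2.089 -0.007]
```

```bash
python3 -m crank '{"xyz":[[0,0,0],[0,0,0]],"spin":[0,0]}' >/dev/null
python3 -c "from h import *;st()"
python3 -m crank '{"xyz":[[4,0,0],[4,0,0],[4,0,0]],"spin":[0,0,0]}' >/dev/null
python3 -c "from h import *;st()"
python3 -m crank '{"xyz":[[4,0,0],[4,0,0],[4,0,0]],"spin":[0,0,0]}' >/dev/null
python3 -c "from h import *;st()"
```

```text
t 1.8 pos [0.2095 0.4933 0.8688] tx [ 0.077  0.19  -0.979] ty [0.381 0.901 0.205] tz [ 0.921 -0.389 -0.003] w 0.998 F [-0.4  0.5 -0.9] q [-1.502  0.255  0.434  0.608 -0.145  2.089 -0.006]
t 2.05 pos [0.2187 0.518  0.7493] tx [ 0.077  0.186 -0.98 ] ty [0.381 0.902 0.201] tz [ 0.921 -0.389 -0.002] w 0.998 F [1.1 0.8 0.9] q [-1.59   0.126  0.405  1.038 -0.048  1.786 -0.037]
t 2.3 pos [0.2276 0.54   0.6309] tx [ 0.075  0.184 -0.98 ] ty [0.382 0.903 0.199] tz [ 0.921 -0.389 -0.002] w 1.0 F [-0.5  0.3  0.9] q [-1.598  0.098  0.389  1.312 -0.031  1.539 -0.046]
```

```bash
for i in 1 2 3; do python3 -m crank '{"xyz":[[-0.8,-3.9,0],[-0.8,-3.9,0],[-0.8,-3.9,0],[-0.8,-3.9,0]],"spin":[0,0,0,0]}' >/dev/null
python3 -c "from h import *;st()"; done
```

```text
t 2.63 pos [0.165  0.3922 0.6323] tx [ 0.077  0.182 -0.98 ] ty [0.382 0.903 0.198] tz [ 0.921 -0.389 -0.   ] w 0.996 F [ 0.4 -0.2  1.2] q [-1.658 -0.26   0.277  1.617  0.112  1.579 -0.2  ]
t 2.97 pos [0.1426 0.3259 0.6397] tx [ 0.07   0.19  -0.979] ty [0.379 0.903 0.202] tz [ 0.923 -0.386 -0.009] w 1.005 F [0.2 1.  0.3] q [-1.262 -0.365 -0.019  1.689  0.006  1.614 -0.105]
t 3.3 pos [0.1446 0.3102 0.6286] tx [ 0.063  0.147 -0.987] ty [0.411 0.897 0.16 ] tz [ 0.909 -0.416 -0.004] w 1.0 F [ 2.3 -3.2 -0.4] q [-0.95  -0.375 -0.203  1.711 -0.077  1.638 -0.015]
```

```bash
for i in 1 2 3; do python3 -m crank '{"xyz":[[-0.6,-4,0],[-0.6,-4,0],[-0.6,-4,0],[-0.6,-4,0],[-0.6,-4,0],[-0.6,-4,0]],"spin":[0,0,0,0,0,0]}' >/dev/null
python3 -c "from h import *;st()"; done
```

```text
t 3.8 pos [0.1264 0.3047 0.6008] tx [ 0.004  0.077 -0.997] ty [0.369 0.926 0.073] tz [ 0.929 -0.369 -0.024] w 1.002 F [-3.2  0.6  0.7] q [-1.044 -0.377 -0.166  1.766 -0.085  1.674 -0.02 ]
t 4.3 pos [0.1141 0.2944 0.58  ] tx [-0.03  -0.008 -1.   ] ty [ 0.368  0.93  -0.018] tz [ 0.929 -0.368 -0.025] w 0.999 F [-1.9  0.7 -0. ] q [-1.044 -0.378 -0.184  1.807 -0.094  1.724 -0.034]
t 4.8 pos [0.1065 0.2811 0.5672] tx [-0.07  -0.088 -0.994] ty [ 0.365  0.925 -0.107] tz [ 0.928 -0.37  -0.033] w 1.002 F [-1.9  0.1  0.8] q [-1.043 -0.378 -0.187  1.835 -0.107  1.785 -0.037]
```

```bash
python3 -m crank '{"xyz":[[-3,2,0],[-3,2,0],[-3,2,0],[-3,2,0],[-3,2,0],[-3,2,0]],"spin":[0,0,0,0,0,0]}' >/dev/null
python3 -c "from h import *;st()"
python3 -m crank '{"xyz":[[-3,1,0],[-3,1,0],[-3,1,0],[-3,1,0]],"spin":[0,0,0,0]}' >/dev/null
python3 -c "from h import *;st()"
```

```text
t 5.3 pos [0.1686 0.4067 0.7344] tx [-0.068 -0.088 -0.994] ty [ 0.381  0.918 -0.107] tz [ 0.922 -0.386 -0.029] w 1.004 F [0.5 0.2 1.1] q [-1.028 -0.006 -0.231  1.192 -0.044  2.06  -0.102]
t 5.63 pos [0.1814 0.4317 0.7737] tx [-0.05  -0.031 -0.998] ty [ 0.386  0.921 -0.048] tz [ 0.921 -0.387 -0.034] w 1.003 F [-0.7  0.8 -0.1] q [-1.516  0.048  0.286  1.052 -0.058  2.089 -0.084]
```

```bash
python3 -m crank '{"xyz":[[-3,1,1],[-3,1,1]],"spin":[0,0]}' >/dev/null
python3 -c "from h import *;st()"
```

```text
t 5.8 pos [0.2041 0.4347 0.7935] tx [-0.032  0.015 -0.999] ty [0.385 0.923 0.001] tz [ 0.922 -0.385 -0.036] w 0.999 F [-0.8  1.  -0.2] q [-1.659  0.078  0.514  0.984 -0.085  2.089 -0.013]
```

```bash
cat >> h.py <<'E'
def go(p,yaw=None,ext=0.155):
    "delta (tool axes, cm) to bring point ext ahead of TCP to world p; yaw=desired heading of tool y (deg, mod 180)"
    s,R=st();t=np.array(s["tool_pos"])+ext*R[:,0]
    d=R.T@(np.array(p)-t)*100
    print("pt now",t.round(4),"delta cm",d.round(2),"len",round(np.linalg.norm(d),2))
    if yaw is not None:
        a=np.degrees(np.arctan2(R[1,1],R[0,1]));e=(yaw-a+90)%180-90
        print("spin needed",round(float(-np.radians(e)),3))
E
python3 -c "
from h import *
print(bot.tip_extent)
go((.71,.024,.25),90)"
```

```text
0.1734
t 5.8 pos [0.2041 0.4347 0.7935] tx [-0.032  0.015 -0.999] ty [0.385 0.923 0.001] tz [ 0.922 -0.385 -0.036] w 0.999 F [-0.8  1.  -0.2] q [-1.659  0.078  0.514  0.984 -0.085  2.089 -0.013]
pt now [0.1991 0.4369 0.6386] delta cm [ 36.57 -18.5   64.39] len 76.32
spin needed -0.395
```

```bash
python3 -m crank '{"xyz":[[4,0,0],[4,0,0],[4,0,0],[4,0,0],[4,0,0]],"spin":[0,0,0,0,0]}' >/dev/null
python3 -m crank '{"xyz":[[0.8,-0.9,3.2],[0.8,-0.9,3.2],[0.8,-0.9,3.2],[0.8,-0.9,3.2],[0.8,-0.9,3.2],[0.8,-0.9,3.2],[0.8,-0.9,3.2],[0.8,-0.9,3.2]],"spin":[0,0,0,0,0,0,0,0]}' >/dev/null
python3 -m crank '{"xyz":[[0.8,-0.9,3.2],[0.8,-0.9,3.2],[0.8,-0.9,3.2],[0.8,-0.9,3.2],[0.8,-0.9,3.2],[0.8,-0.9,3.2],[0.8,-0.9,3.2],[0.8,-0.9,3.2]],"spin":[0,0,0,0,0,0,0,0]}' >/dev/null
python3 -c "
from h import *
go((.71,.024,.25),90)"
```

```text
t 7.55 pos [0.6114 0.107  0.4446] tx [-0.036  0.016 -0.999] ty [0.387 0.922 0.001] tz [ 0.922 -0.386 -0.04 ] w 1.0 F [0.3 1.3 0.4] q [-0.981  0.389  0.998  1.502 -0.343  1.466  1.205]
pt now [0.6058 0.1095 0.2898] delta cm [ 3.46 -3.86 13.07] len 14.06
spin needed -0.397
```

```bash
python3 -m crank '{"xyz":[[0.9,-1,3.3],[0.9,-1,3.3],[0.9,-1,3.3],[0.8,-0.9,3.2],[0,0,0]],"spin":[0,0,0,0,0]}' >/dev/null
python3 -m crank '{"xyz":[[0,0,0],[0,0,0],[0,0,0],[0,0,0],[0,0,0]],"spin":[-0.1,-0.1,-0.1,-0.097,0]}' >/dev/null
python3 -c "
from h import *
go((.71,.024,.03),90);frame('top','t1')"
```

```text
t 8.38 pos [0.7146 0.0216 0.4054] tx [-0.036  0.018 -0.999] ty [-0.003  1.     0.018] tz [ 0.999  0.004 -0.036] w 0.995 F [-0.6  0.3 -0.3] q [-0.605  0.595  0.836  1.289 -0.443  1.479  1.772]
pt now [0.709  0.0244 0.2505] delta cm [22.03 -0.43  0.9 ] len 22.05
spin needed 0.003
```

View pics/t1.png

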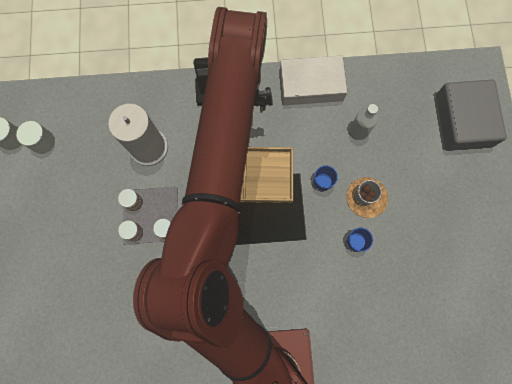

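```bash
python3 -m crank '{"xyz":[[4,0,0.2],[4,0,0.2],[4,0,0.2],[4,0,0.2],[3,0,0.1],[2,0,0],[1,0,0],[0,0,0]],"spin":[0,0,0,0,0,0,0,0]}' >/dev/null
python3 -c "
from h import *
go((.71,.024,.02),90);frame('scene','s2')"
```

```text
t 9.1 pos [0.7153 0.0258 0.1842] tx [-0.038  0.017 -0.999] ty [0.003 1.    0.017] tz [ 0.999 -0.003 -0.038] w 1.001 F [ 0.1  0.1 -0.3] q [-0.576  0.771  0.733  1.499 -0.562  1.128  1.849]
pt now [0.7094 0.0285 0.0293] delta cm [ 0.92 -0.46  0.09] len 1.03
spin needed -0.003
```

View pics/s2.png

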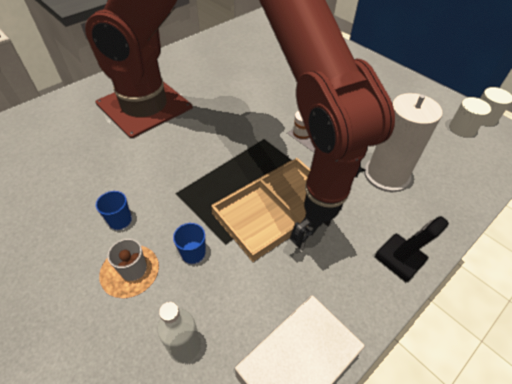

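```bash
python3 -m crank '{"xyz":[[0.9,-0.3,0],[0,0,0],[0,0,-1],[0,0,-1],[0,0,-0.5],[0,0,-0.5],[0,0,-0.5],[0,0,-0.5]],"spin":[0,0,0,0,0,0,0,0]}' 
python3 -m crank '{"xyz":[[0,0,-0.5],[0,0,-0.5],[0,0,-0.5],[0,0,-0.5],[0,0,-0.5],[0,0,-0.5],[0,0,-0.5],[0,0,-0.5]],"spin":[0,0,0,0,0,0,0,0]}' 
python3 -c "
from h import *
go((.577,.024,.02),90);frame('scene','s3')"
```

```text
time: 9.82
tool_pos: [0.6764, 0.0229, 0.1805]
orientation: [0.015, 1.602, 0.014]
wrist_force: [3.7, 1.2, -0.5]
gripper_width: 1.0
time: 10.48
tool_pos: [0.6355, 0.0226, 0.1809]
orientation: [0.014, 1.604, 0.014]
wrist_force: [2.8, 0.5, -2.7]
gripper_width: 1.001
t 10.48 pos [0.6355 0.0226 0.1809] tx [-0.033  0.018 -0.999] ty [0.001 1.    0.018] tz [ 0.999 -0.    -0.033] w 1.001 F [ 2.8  0.5 -2.7] q [-0.667  0.639  0.765  1.729 -0.527  1.024  1.868]
pt now [0.6304 0.0254 0.026 ] delta cm [ 0.77 -0.15 -5.31] len 5.37
spin needed -0.001
```

View pics/s3.png

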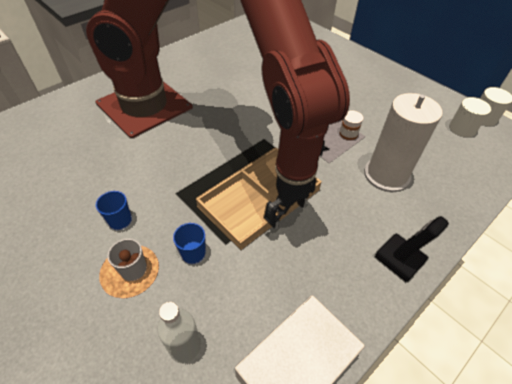

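```bash
python3 -m crank '{"xyz":[[0.05,0,-0.7],[0.05,0,-0.7],[0.05,0,-0.7],[0.05,0,-0.7],[0.05,0,-0.7],[0.05,0,-0.6]],"spin":[0,0,0,0,0,0]}' 
python3 -m crank '{"xyz":[[0,0,-0.4],[0,0,-0.4],[0,0,-0.4],[0,0,0],[0,0,0]],"spin":[0,0,0,0,0]}' 
python3 -c "
from h import *
go((.577,.024,.02),90);f=frame('scene','s4');f=frame('top','t4')
print(proj(f,[.03+.48,.024,.006]))"
```

```text
time: 11.03
tool_pos: [0.596, 0.0226, 0.1809]
orientation: [0.015, 1.599, 0.014]
wrist_force: [8.7, -0.0, 5.7]
gripper_width: 1.0
time: 11.45
tool_pos: [0.5832, 0.0227, 0.1804]
orientation: [0.015, 1.602, 0.014]
wrist_force: [3.8, -0.3, 2.7]
gripper_width: 0.999
t 11.45 pos [0.5832 0.0227 0.1804] tx [-0.032  0.018 -0.999] ty [0.001 1.    0.018] tz [ 0.999 -0.    -0.032] w 0.999 F [ 3.8 -0.3  2.7] q [-0.735  0.55   0.793  1.866 -0.494  0.964  1.86 ]
pt now [0.5783 0.0255 0.0255] delta cm [ 0.55 -0.16 -0.12] len 0.59
spin needed -0.001
[[251.06753667 199.13566432]]
```

View pics/s4.png

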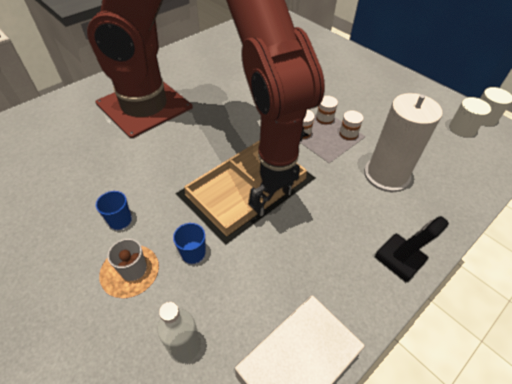

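View pics/t4.png

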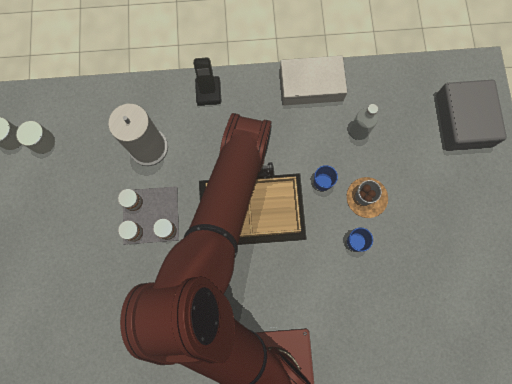

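```bash
python3 -m crank '{"xyz":[[0,0,1.5],[0,0,1.5],[-3,0,1],[-4,0,0],[-4,0,0],[-4,0,0],[-4,0,0],[-4,0,0]],"spin":[0,0,0,0,0,0,0,0]}' 
python3 -c "
from h import *
go((.435,.386,.15),None)"
```

```text
time: 12.22
tool_pos: [0.6297, 0.0184, 0.4094]
orientation: [0.015, 1.607, 0.013]
wrist_force: [1.0, 0.4, -0.6]
gripper_width: 1.0
t 12.22 pos [0.6297 0.0184 0.4094] tx [-0.036  0.018 -0.999] ty [0.001 1.    0.018] tz [ 0.999 -0.001 -0.036] w 1.0 F [ 1.   0.4 -0.6] q [-0.773  0.409  0.914  1.528 -0.339  1.404  1.74 ]
pt now [0.6242 0.0211 0.2545] delta cm [ 11.77  36.27 -18.56] len 42.41
```

```bash
python3 -m crank '{"xyz":[[1,2.8,-1.8],[1,2.8,-1.8],[1,2.8,-1.8],[1,2.8,-1.8],[1,2.8,-1.8],[1,2.8,-1.8],[1,2.8,-1.8],[1,2.8,-1.8]],"spin":[0,0,0,0,0,0,0,0]}' >/dev/null
python3 -c "
from h import *
go((.431,.287,.15),90)
f=frame('top');g=frame('scene','s5')
cv2.imwrite('pics/t5.png',cv2.resize(f['color'][130:260,100:420],None,fx=2.5,fy=2.5,interpolation=cv2.INTER_CUBIC)[:,:,::-1])"
```

```text
t 12.88 pos [0.4824 0.2449 0.336 ] tx [-0.035  0.017 -0.999] ty [0.001 1.    0.017] tz [ 0.999  0.    -0.035] w 0.999 F [1.  0.3 0.6] q [-1.287  0.216  0.854  1.844 -0.208  1.187  1.209]
pt now [0.4769 0.2475 0.1811] delta cm [ 3.34  3.9  -4.48] len 6.81
spin needed -0.001
```

View pics/t5.png

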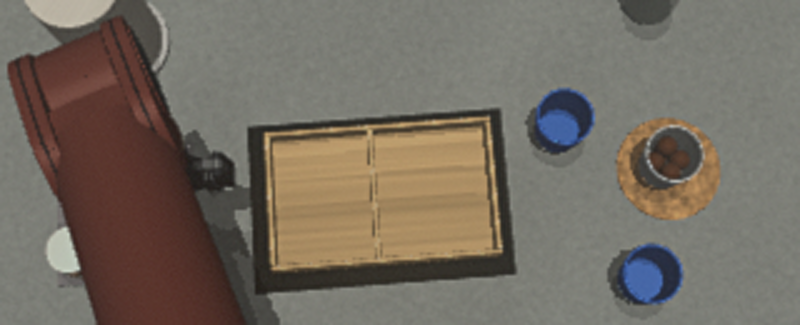

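View pics/s5.png

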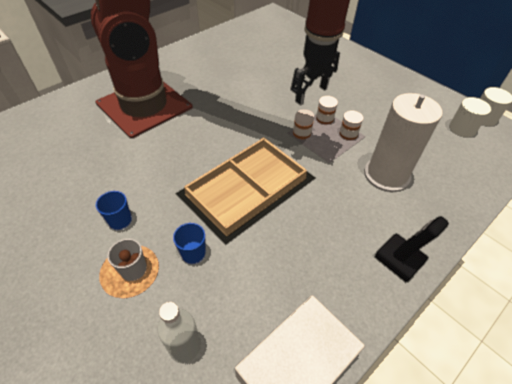

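```bash
python3 -c "
from h import *
f=frame('top')
b=lambda p:(np.array(p,float)+.5)/2.5-.5+[100,130]
r=ray(f,b([(265,133),(496,117),(503,257),(270,271)]),.036);print(r.round(3).tolist(),r.mean(0))
g=frame('scene')
px=[(304,125),(352,124),(327,102)]
print(ray(g,px,.07).round(3).tolist()); print(proj(g,[[.431,.287,.07],[.529,.387,.07],[.435,.386,.07]]).round(1))
print('sb',proj(f,[.479,.024+.073,.006]))
cv2.imwrite('pics/s6.png',cv2.resize(g['color'][70:160,260:400],None,fx=5,fy=5,interpolation=cv2.INTER_CUBIC)[:,:,::-1])
"
```

```text
[[0.565, 0.159, 0.036], [0.564, -0.125, 0.036], [0.392, -0.118, 0.036], [0.396, 0.161, 0.036]] [0.47907938 0.01913837 0.036     ]
[[0.465, 0.255, 0.07], [0.552, 0.361, 0.07], [0.439, 0.385, 0.07]]
[[302.8 114.4]
 [351.2 116.2]
 [326.3 101.2]]
sb [[228.20172129 210.69837691]]
```

View pics/s6.png

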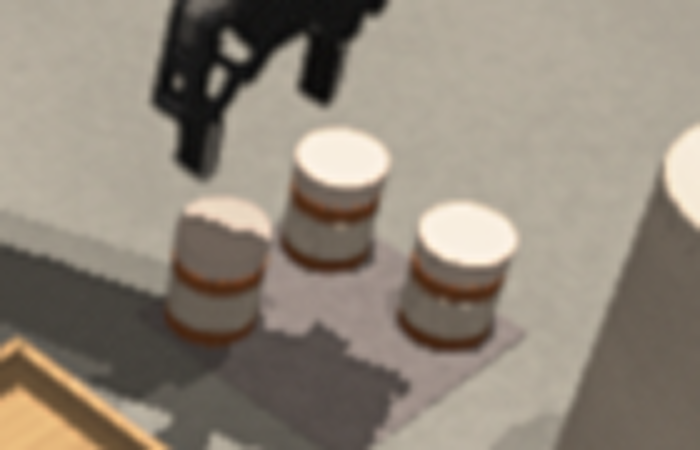

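```bash
python3 -m crank '{"xyz":[[0,2,-2.2],[0,1.9,-2.3],[3.4,0,0],[3,0,0],[3,0,0],[3.3,0,0],[0,0,0]],"spin":[0,0,0,0,0,0,0]}' >/dev/null
python3 -c "
from h import *
go((.432,.287,.056),90)"
```

```text
t 13.67 pos [0.4335 0.2829 0.2075] tx [-0.039  0.011 -0.999] ty [0.002 1.    0.011] tz [ 0.999 -0.002 -0.039] w 1.002 F [-1.3 -0.6 -0.8] q [-1.31   0.347  0.766  2.012 -0.337  0.93   1.207]
pt now [0.4275 0.2846 0.0526] delta cm [-0.35  0.24  0.43] len 0.61
spin needed -0.002
```

```bash
python3 -m crank '{"xyz":[[-0.3,0.2,0.4],[0,0,0]],"spin":[0,0]}' >/dev/null
python3 -m crank '{"xyz":[[0,0,0],[0,0,0],[0,0,0],[0,0,0],[0,0,0],[0,0,0]],"spin":[0,0,0,0,0,0]}' 3 35 
python3 -m crank '{"xyz":[[-2,0,0],[-3,0,0],[-3,0,0],[-2,0,0],[0,0,0]],"spin":[0,0,0,0,0]}' 
python3 -c "
from h import *
go((.479-.04,.019-.093,.17),90)
frame('scene','s7')"
```

```text
time: 14.33
tool_pos: [0.4399, 0.2875, 0.217]
orientation: [0.016, 1.602, 0.015]
wrist_force: [-1.1, -1.2, 9.4]
gripper_width: 0.64
time: 14.75
tool_pos: [0.444, 0.2856, 0.3198]
orientation: [0.019, 1.599, 0.018]
wrist_force: [0.5, 0.0, -1.3]
gripper_width: 0.644
t 14.75 pos [0.444  0.2856 0.3198] tx [-0.028  0.024 -0.999] ty [0.001 1.    0.024] tz [ 1.    -0.001 -0.028] w 0.644 F [ 0.5  0.  -1.3] q [-1.387  0.191  0.835  1.897 -0.195  1.134  1.094]
pt now [0.4396 0.2893 0.165 ] delta cm [ -1.36 -36.31  -0.05] len 36.33
spin needed -0.001
```

View pics/s7.png

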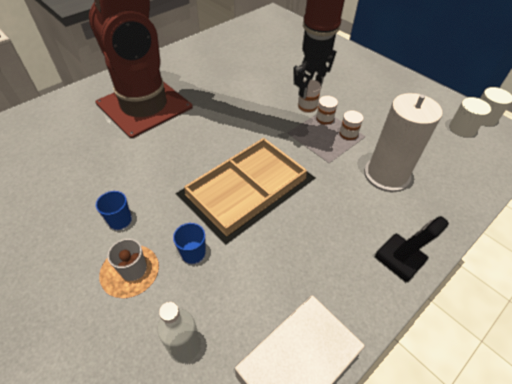

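```bash
python3 -m crank '{"xyz":[[-0.4,-3.3,0],[-0.4,-3.7,0],[-0.3,-3.7,0],[-0.2,-3.7,0],[0,-3.7,0],[0,-3.7,0],[0,-3.7,0],[0,-3.7,0]],"spin":[0,0,0,0,0,0,0,0]}' >/dev/null
python3 -m crank '{"xyz":[[0,-3,0],[0,-2,0],[0,-1,0],[0,0,0]],"spin":[0,0,0,0]}' >/dev/null
python3 -c "
from h import *
go((.479-.04,.019-.093,.068),90)
frame('scene','s8')"
```

```text
t 15.8 pos [ 0.4422 -0.0683  0.3213] tx [-0.033  0.018 -0.999] ty [0.004 1.    0.018] tz [ 0.999 -0.003 -0.033] w 0.641 F [ 0.   0.4 -1.7] q [-1.135 -0.12   1.164  2.068  0.101  1.157  1.549]
pt now [ 0.437  -0.0655  0.1665] delta cm [ 9.82 -1.03  0.53] len 9.88
spin needed -0.004
```

View pics/s8.png

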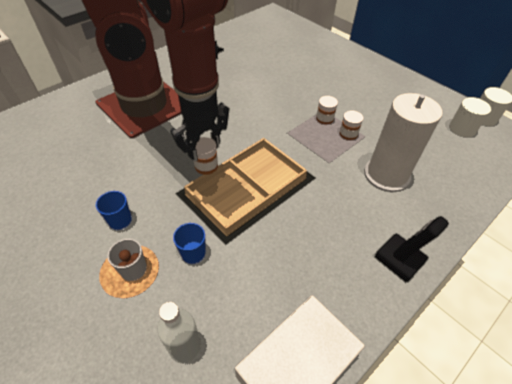

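```bash
python3 -m crank '{"xyz":[[2.5,-0.5,0.3],[2.5,-0.5,0.2],[2,0,0],[1,0,0],[0.8,0,0],[0.4,0,0],[0,0,0]],"spin":[0,0,0,0,0,0,0]}' 
python3 -c "
from h import *
go((.479-.04,.019-.093,.068),90)"
```

```text
time: 16.43
tool_pos: [0.4444, -0.0735, 0.2309]
orientation: [0.013, 1.605, 0.015]
wrist_force: [0.3, 0.2, -2.0]
gripper_width: 0.642
t 16.43 pos [ 0.4444 -0.0735  0.2309] tx [-0.035  0.018 -0.999] ty [-0.001  1.     0.018] tz [ 0.999  0.001 -0.035] w 0.642 F [ 0.3  0.2 -2. ] q [-1.002  0.24   1.197  2.152 -0.287  0.959  1.933]
pt now [ 0.439  -0.0707  0.076 ] delta cm [ 0.79 -0.35  0.02] len 0.87
spin needed 0.001
```

```bash
python3 -m crank '{"xyz":[[0.4,-0.2,0],[0.3,0,0],[0.1,0,0],[0,0,0]],"spin":[0,0,0,0]}' 
python3 -m crank '{"xyz":[[0,0,0],[0,0,0],[0,0,0],[0,0,0]],"spin":[0,0,0,0]}' 6.8 
python3 -c "from h import *
frame('scene','s9')"
```

```text
time: 16.77
tool_pos: [0.4443, -0.0762, 0.2236]
orientation: [0.015, 1.604, 0.015]
wrist_force: [-0.5, -0.2, -1.9]
gripper_width: 0.644
time: 17.1
tool_pos: [0.4444, -0.0763, 0.2237]
orientation: [0.015, 1.604, 0.015]
wrist_force: [-0.4, -0.5, 0.0]
gripper_width: 0.795
```

View pics/s9.png

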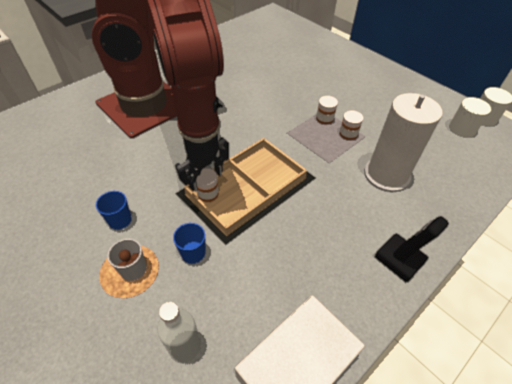

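Jar stands in the bay at about (207,183). Raise straight up and go to jar A.

```bash
python3 -m crank '{"xyz":[[-1,0,0],[-3,0,0],[-3,0,0],[-3,0,0],[-2,0,0]],"spin":[0,0,0,0,0]}' 8.5 
python3 -c "from h import *
go((.53,.387,.17),90);f=frame('scene','s10')
cv2.imwrite('pics/s10.png',cv2.resize(f['color'][70:270,160:400],None,fx=3,fy=3,interpolation=cv2.INTER_CUBIC)[:,:,::-1])"
```

```text
time: 17.57
tool_pos: [0.4481, -0.0781, 0.3373]
orientation: [0.016, 1.605, 0.018]
wrist_force: [-0.4, 1.5, -0.4]
gripper_width: 0.996
t 17.57 pos [ 0.4481 -0.0781  0.3373] tx [-0.034  0.021 -0.999] ty [-0.001  1.     0.021] tz [ 0.999  0.001 -0.034] w 0.996 F [-0.4  1.5 -0.4] q [-1.218 -0.17   1.239  2.034  0.15   1.202  1.529]
pt now [ 0.4428 -0.0747  0.1824] delta cm [ 1.94 46.13  8.82] len 47.01
spin needed 0.001
```

View pics/s10.png

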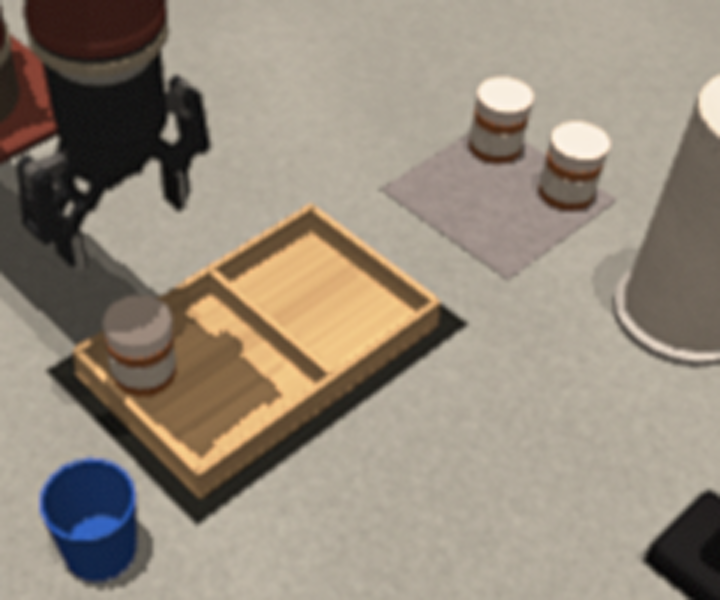

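```bash
python3 -m crank '{"xyz":[[0,3.8,0.7],[0,3.9,0.7],[0,3.9,0.7],[0,3.9,0.7],[0.3,3.9,0.7],[0.3,3.9,0.7],[0.3,3.9,0.7],[0.3,3.9,0.7]],"spin":[0,0,0,0,0,0,0,0]}' >/dev/null
python3 -m crank '{"xyz":[[0.3,3.8,0.8],[0.3,3.9,0.8],[0.1,3.9,0.8],[0.1,3.4,0.8],[0,0,0]],"spin":[0,0,0,0,0]}'  >/dev/null
python3 -c "from h import *
go((.53,.387,.060),90);f=frame('scene','s11');f=frame('top','t11')"
```

```text
t 18.7 pos [0.533  0.3926 0.3198] tx [-0.037  0.02  -0.999] ty [-0.011  1.     0.021] tz [ 0.999  0.011 -0.036] w 0.994 F [-1.8  0.8 -1. ] q [-1.334  0.561  0.912  1.563 -0.493  1.274  1.245]
pt now [0.5273 0.3957 0.1649] delta cm [10.46 -1.09  0.64] len 10.53
spin needed 0.011
```

View pics/s11.png

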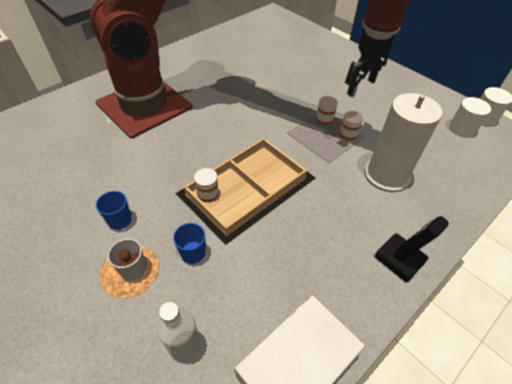

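View pics/t11.png

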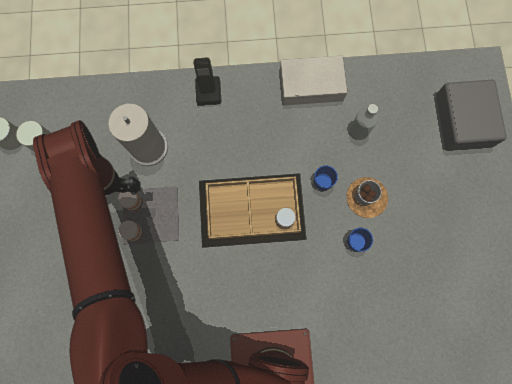

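```bash
python3 -m crank '{"xyz":[[2.5,-0.9,0.5],[3,0,0],[2.5,0,0],[1.5,-0.2,0.2],[0.8,0,0],[0,0,0]],"spin":[0,0,0,0,0,0]}'  >/dev/null
python3 -c "from h import *
go((.53,.387,.060),90)"
python3 -m crank '{"xyz":[[0,0,0],[0,0,0],[0,0,0],[0,0,0],[0,0,0],[0,0,0]],"spin":[0,0,0,0,0,0]}' 3 35 
python3 -m crank '{"xyz":[[-2,0,0],[-3,0,0],[-3,0,0],[-2,0,0],[0,0,0]],"spin":[0,0,0,0,0]}' 
python3 -c "
from h import *
go((.479+.04,.019-.093,.17),90)"
```

```text
t 19.3 pos [0.5376 0.3744 0.2176] tx [-0.037  0.019 -0.999] ty [-0.001  1.     0.019] tz [ 0.999  0.001 -0.037] w 0.998 F [-0.3  0.3  0.6] q [-1.274  0.65   0.848  1.666 -0.573  1.108  1.324]
pt now [0.5319 0.3773 0.0628] delta cm [ 0.3   0.96 -0.17] len 1.02
spin needed 0.001
time: 19.8
tool_pos: [0.5384, 0.3755, 0.2208]
orientation: [0.016, 1.604, 0.019]
wrist_force: [0.8, 1.3, 6.3]
gripper_width: 0.641
time: 20.22
tool_pos: [0.5429, 0.3726, 0.3242]
orientation: [0.018, 1.6, 0.02]
wrist_force: [1.4, 0.3, -0.9]
gripper_width: 0.643
t 20.22 pos [0.5429 0.3726 0.3242] tx [-0.03   0.024 -0.999] ty [-0.001  1.     0.024] tz [ 1.     0.001 -0.03 ] w 0.643 F [ 1.4  0.3 -0.9] q [-1.313  0.549  0.923  1.571 -0.488  1.271  1.267]
pt now [0.5383 0.3764 0.1693] delta cm [ -1.11 -45.02  -2.  ] len 45.08
spin needed 0.001
```

```bash
python3 -m crank '{"xyz":[[-0.3,-3.3,-0.2],[-0.3,-3.8,-0.2],[-0.3,-3.9,-0.2],[-0.2,-3.9,-0.2],[0,-3.9,-0.2],[0,-3.9,-0.2],[0,-3.9,-0.2],[0,-3.9,-0.2]],"spin":[0,0,0,0,0,0,0,0]}' >/dev/null
python3 -m crank '{"xyz":[[0,-3.9,-0.2],[0,-3.9,-0.2],[0,-3.5,0],[0,-2,0],[0,-1.2,0],[0,0,0]],"spin":[0,0,0,0,0,0]}' >/dev/null
python3 -c "
from h import *
go((.479+.04,.019-.093,.078),90)"
```

```text
t 21.38 pos [ 0.5214 -0.0807  0.3213] tx [-0.035  0.02  -0.999] ty [0.004 1.    0.02 ] tz [ 0.999 -0.003 -0.035] w 0.643 F [ 0.6 -1.  -2.3] q [-0.889  0.285  1.13   1.892 -0.291  1.181  1.916]
pt now [ 0.516  -0.0776  0.1664] delta cm [8.83 0.19 0.62] len 8.86
spin needed -0.004
```

```bash
python3 -m crank '{"xyz":[[2.5,0.1,0.4],[2.5,0.1,0.2],[2,0,0],[1.2,0,0],[0.4,0,0],[0,0,0]],"spin":[0,0,0,0,0,0]}' 
python3 -c "
from h import *
go((.479+.04,.019-.093,.072),90)"
```

```text
time: 21.88
tool_pos: [0.525, -0.0729, 0.2346]
orientation: [0.014, 1.608, 0.017]
wrist_force: [-0.3, 0.3, -0.9]
gripper_width: 0.644
t 21.88 pos [ 0.525  -0.0729  0.2346] tx [-0.037  0.02  -0.999] ty [-0.002  1.     0.02 ] tz [ 0.999  0.003 -0.037] w 0.644 F [-0.3  0.3 -0.9] q [-0.783  0.421  1.02   1.964 -0.432  1.033  2.016]
pt now [ 0.5193 -0.0698  0.0798] delta cm [ 0.77 -0.44  0.  ] len 0.89
spin needed 0.002
```

```bash
python3 -m crank '{"xyz":[[0.4,-0.3,0],[0.3,-0.1,0],[0.1,0,0],[0,0,0]],"spin":[0,0,0,0]}' 
python3 -m crank '{"xyz":[[0,0,0],[0,0,0],[0,0,0],[0,0,0]],"spin":[0,0,0,0]}' 6.8 
python3 -m crank '{"xyz":[[-1,0,0],[-3,0,0],[-3,0,0],[-3,0,0],[-2,0,0]],"spin":[0,0,0,0,0]}' 8.5 
python3 -c "from h import *
go((.435,.386,.17),0);f=frame('scene')
cv2.imwrite('pics/s12.png',cv2.resize(f['color'][70:270,160:400],None,fx=3,fy=3,interpolation=cv2.INTER_CUBIC)[:,:,::-1])"
```

```text
time: 22.22
tool_pos: [0.5251, -0.0772, 0.2273]
orientation: [0.015, 1.606, 0.017]
wrist_force: [0.2, 0.1, -2.5]
gripper_width: 0.641
time: 22.55
tool_pos: [0.5251, -0.0771, 0.2273]
orientation: [0.014, 1.606, 0.018]
wrist_force: [-0.4, -0.5, 0.0]
gripper_width: 0.797
time: 22.97
tool_pos: [0.5296, -0.0804, 0.3502]
orientation: [0.015, 1.604, 0.017]
wrist_force: [0.9, -0.1, -0.7]
gripper_width: 0.995
t 22.97 pos [ 0.5296 -0.0804  0.3502] tx [-0.033  0.02  -0.999] ty [-0.    1.    0.02] tz [ 0.999  0.001 -0.033] w 0.995 F [ 0.9 -0.1 -0.7] q [-0.904  0.269  1.147  1.841 -0.272  1.238  1.901]
pt now [ 0.5244 -0.0772  0.1953] delta cm [ 3.76 46.27 -8.8 ] len 47.25
spin needed -1.57
```

View pics/s12.png

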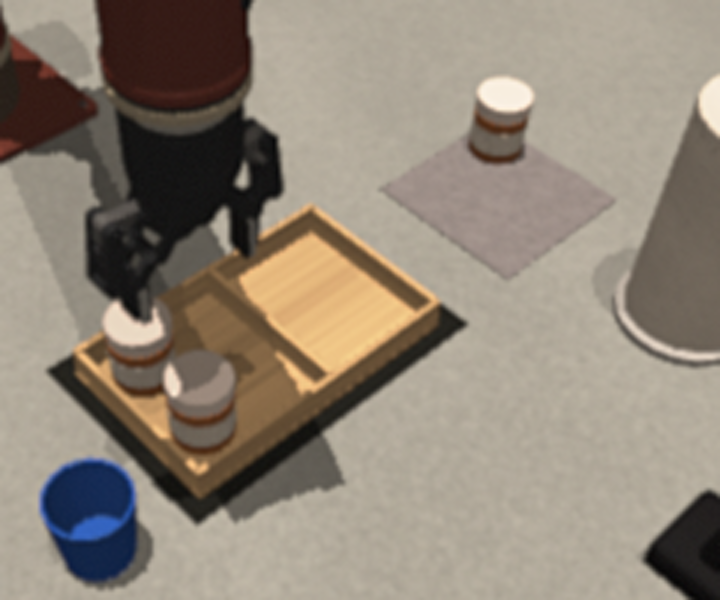

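```bash
python3 -m crank '{"xyz":[[0,3.8,-0.7],[0,3.9,-0.7],[0,3.9,-0.7],[0,3.9,-0.7],[0.3,3.9,-0.7],[0.3,3.9,-0.7],[0.3,3.9,-0.7],[0.3,3.9,-0.7]],"spin":[0,0,0,0,0,0,0,0]}' >/dev/null
python3 -m crank '{"xyz":[[0.3,3.8,-0.8],[0.3,3.9,-0.8],[0.1,3.9,-0.8],[0.1,2,-0.8],[0,0,0]],"spin":[0,0,0,0,0]}'  >/dev/null
python3 -m crank '{"xyz":[[0,0,0],[0,0,0],[0,0,0],[0,0,0],[0,0,0],[0,0,0],[0,0,0],[0,0,0]],"spin":[0.12,0.12,0.12,0.12,0.12,0.12,0.12,0.12]}' >/dev/null
python3 -m crank '{"xyz":[[0,0,0],[0,0,0],[0,0,0],[0,0,0],[0,0,0],[0,0,0]],"spin":[0.12,0.12,0.12,0.12,0.12,0.0]}' >/dev/null
python3 -c "from h import *
go((.435,.386,.060),0)"
```

```text
t 25.27 pos [0.44   0.3672 0.3395] tx [-0.035  0.02  -0.999] ty [ 0.999  0.007 -0.035] tz [ 0.006 -1.    -0.02 ] w 0.996 F [ 0.1  0.3 -0.2] q [-1.747  0.518  1.31   1.777 -0.556  1.291 -0.285]
pt now [0.4346 0.3702 0.1846] delta cm [12.48  0.49 -1.33] len 12.56
spin needed 0.007
```

```bash
python3 -m crank '{"xyz":[[2.5,0.2,-1],[3,0.2,-0.5],[3,0.2,0],[2,0,0],[1.2,0,0],[0.4,0,0],[0,0,0]],"spin":[0,0,0,0,0,0,0]}'  >/dev/null
python3 -c "from h import *
go((.435,.386,.060),0)"
```

```text
t 25.85 pos [0.4415 0.3849 0.2184] tx [-0.036  0.02  -0.999] ty [ 0.999  0.014 -0.036] tz [ 0.014 -1.    -0.02 ] w 0.997 F [-0.  -0.2  0.2] q [-1.624  0.658  1.129  1.854 -0.708  1.109 -0.201]
pt now [0.436  0.3879 0.0635] delta cm [ 0.35 -0.09  0.2 ] len 0.41
spin needed 0.014
```

```bash
python3 -m crank '{"xyz":[[0,0,0],[0,0,0],[0,0,0],[0,0,0],[0,0,0],[0,0,0]],"spin":[0,0,0,0,0,0]}' 3 35 
python3 -m crank '{"xyz":[[-2,0,0],[-3,0,0],[-3,0,0],[-2,0,0],[0,0,0]],"spin":[0,0,0,0,0]}' 
python3 -c "
from h import *
go((.479,.019-.031,.17),0)"
```

```text
time: 26.35
tool_pos: [0.442, 0.3854, 0.22]
orientation: [1.2, 1.257, -1.214]
wrist_force: [-2.4, -1.3, 8.0]
gripper_width: 0.646
time: 26.77
tool_pos: [0.4465, 0.3831, 0.3229]
orientation: [1.203, 1.257, -1.211]
wrist_force: [-0.0, 0.6, -1.5]
gripper_width: 0.64
t 26.77 pos [0.4465 0.3831 0.3229] tx [-0.031  0.025 -0.999] ty [ 0.999  0.013 -0.031] tz [ 0.012 -1.    -0.025] w 0.64 F [-0.   0.6 -1.5] q [-1.705  0.554  1.26   1.761 -0.592  1.269 -0.276]
pt now [0.4416 0.387  0.1681] delta cm [-1.3   3.21 39.92] len 40.07
spin needed 0.013
```

```bash
python3 -m crank '{"xyz":[[-0.3,0.2,3.3],[-0.3,0.3,3.9],[-0.3,0.4,3.9],[-0.2,0.4,3.9],[0,0.4,3.9],[0,0.4,3.9],[0,0.4,3.9],[0,0.4,3.9]],"spin":[0,0,0,0,0,0,0,0]}' >/dev/null
python3 -m crank '{"xyz":[[0,0.3,3.9],[0,0,2.8],[0,0,1.5],[0,0,0],[0,0,0]],"spin":[0,0,0,0,0]}' >/dev/null
python3 -c "
from h import *
go((.479,-.009,.080),0)"
```

```text
t 27.85 pos [ 0.4819 -0.0054  0.3199] tx [-0.036  0.021 -0.999] ty [ 0.999  0.011 -0.035] tz [ 0.01  -1.    -0.022] w 0.641 F [ 0.2  0.1 -1.8] q [-1.295  0.154  1.34   1.999 -0.186  1.151  0.135]
pt now [ 0.4763 -0.0021  0.165 ] delta cm [8.47 0.56 0.88] len 8.53
spin needed 0.011
```

```bash
python3 -m crank '{"xyz":[[2.5,0.2,0.6],[2.5,0.1,0.2],[2,0,0],[1,0,0],[0.4,0,0],[0,0,0]],"spin":[0,0,0,0,0,0]}' >/dev/null
python3 -c "
from h import *
go((.479,-.009,.072),0);f=frame('scene')
cv2.imwrite('pics/s13.png',cv2.resize(f['color'][70:270,160:400],None,fx=3,fy=3,interpolation=cv2.INTER_CUBIC)[:,:,::-1])"
```

```text
t 28.35 pos [ 0.4821 -0.0102  0.2356] tx [-0.037  0.019 -0.999] ty [ 0.999  0.014 -0.036] tz [ 0.013 -1.    -0.02 ] w 0.642 F [ 0.7 -0.9 -1. ] q [-1.063  0.337  1.159  2.077 -0.389  1.001  0.318]
pt now [ 0.4765 -0.0072  0.0807] delta cm [0.86 0.28 0.21] len 0.93
spin needed 0.014
```

View pics/s13.png

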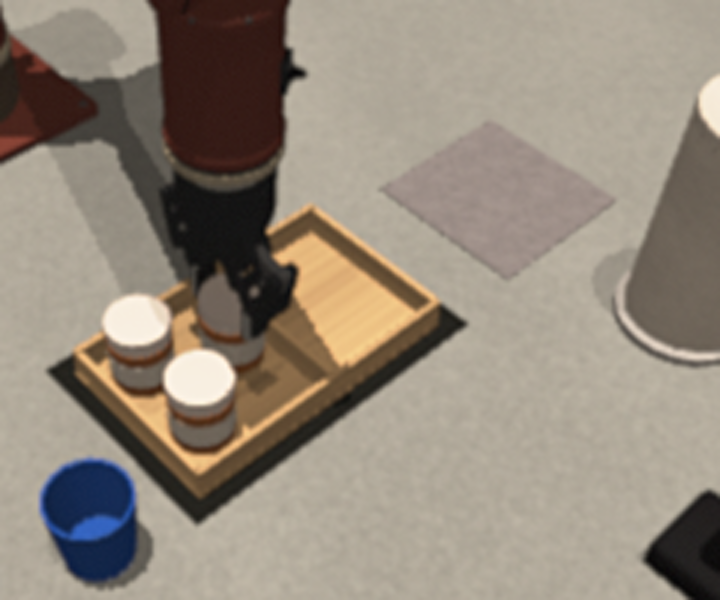

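```bash
python3 -m crank '{"xyz":[[0.4,0.2,0.2],[0.3,0,0],[0.1,0,0],[0.1,0,0],[0,0,0]],"spin":[0,0,0,0,0]}' 
python3 -m crank '{"xyz":[[0,0,0],[0,0,0],[0,0,0],[0,0,0]],"spin":[0,0,0,0]}' 6.8 
python3 -m crank '{"xyz":[[-1,0,0],[-3,0,0],[-3,0,0],[-3,0,0],[-4,0,0],[-4,0,0],[-4,0,0],[-4,0,0]],"spin":[0,0,0,0,0,0,0,0]}' 8.5 
python3 -c "from h import *
st();f=frame('scene')
cv2.imwrite('pics/s14.png',cv2.resize(f['color'][70:270,160:400],None,fx=3,fy=3,interpolation=cv2.INTER_CUBIC)[:,:,::-1])"
```

```text
time: 28.82
tool_pos: [0.484, -0.0126, 0.2268]
orientation: [1.198, 1.256, -1.216]
wrist_force: [-0.1, 0.0, -1.5]
gripper_width: 0.643
time: 29.15
tool_pos: [0.484, -0.0127, 0.2269]
orientation: [1.198, 1.256, -1.216]
wrist_force: [-0.6, 0.4, -0.4]
gripper_width: 0.797
time: 29.82
tool_pos: [0.4926, -0.0188, 0.4848]
orientation: [1.2, 1.259, -1.214]
wrist_force: [1.7, 1.2, -0.4]
gripper_width: 0.991
t 29.82 pos [ 0.4926 -0.0188  0.4848] tx [-0.035  0.024 -0.999] ty [ 0.999  0.014 -0.035] tz [ 0.013 -1.    -0.025] w 0.991 F [ 1.7  1.2 -0.4] q [-1.361 -0.185  1.203  1.735  0.143  1.506 -0.165]
```

View pics/s14.png

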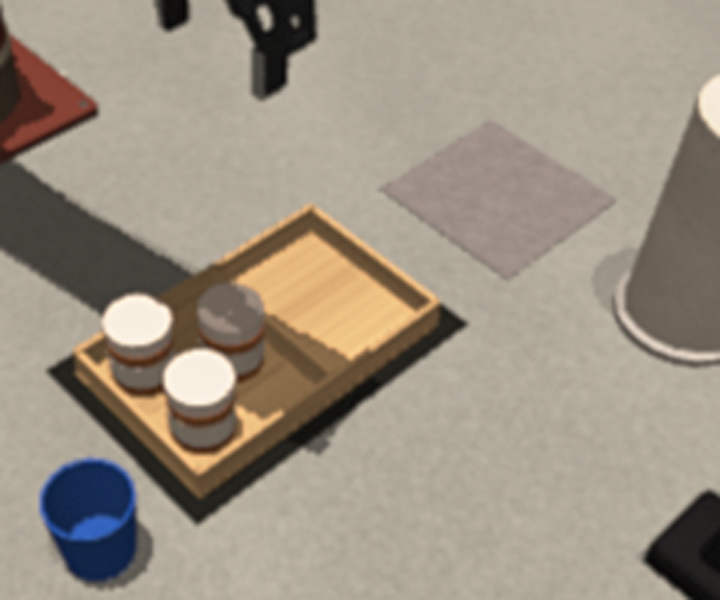

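```bash
cat > kin.py <<'E'
import numpy as np, itertools
from scipy.optimize import least_squares
from scipy.spatial.transform import Rotation as Rot
D=[([0.252,0.599,0.4044],[-1.272,.333,.04,1.466,-.013,1.343,-.059],[-.0,-.001,-1],[.387,.922,-.001]),
([0.2276,0.540,0.6309],[-1.598,.098,.389,1.312,-.031,1.539,-.046],[.075,.184,-.98],[.382,.903,.199]),
([0.1065,0.2811,0.5672],[-1.043,-.378,-.187,1.835,-.107,1.785,-.037],[-.07,-.088,-.994],[.365,.925,-.107]),
([0.6114,0.107,0.4446],[-.981,.389,.998,1.502,-.343,1.466,1.205],[-.036,.016,-.999],[.387,.922,.001]),
([0.7153,.0258,.1842],[-.576,.771,.733,1.499,-.562,1.128,1.849],[-.038,.017,-.999],[.003,1,.017]),
([0.442,.3672,.3395],[-1.747,.518,1.31,1.777,-.556,1.291,-.285],[-.035,.02,-.999],[.999,.007,-.035]),
([0.5251,.0,.0],None,None,None)][:6]
def fk(q,p,s,full=False):
    H,L1,L2,d,a0,a7=p
    c=lambda ax,x:Rot.from_euler(ax,x).as_matrix()
    R=c('z',a0+s[0]*q[0]);t=np.array([0,0,H])
    R=R@c('y',q[1])@c('z',s[1]*q[2]);t=t+R@[0,0,L1];e=t
    R=R@c('y',q[3])@c('z',s[2]*q[4]);t=t+R@[0,0,L2];w=t
    R=R@c('y',q[5])@c('z',s[3]*q[6]+a7);t=t+R@[0,0,d]
    return (t,R[:,2],R[:,1],e,w) if full else (t,R[:,2],R[:,1])
def fit():
    best=None
    for s in itertools.product([1,-1],repeat=4):
        def res(p):
            o=[]
            for pos,q,tx,ty in D:
                t,x,y=fk(q,p,s);o+=list((t-pos)*5)+list(x-tx)+list(y-ty)
            return o
        for a7 in (0,1.57,3.14,-1.57):
            r=least_squares(res,[.36,.49,.5,.3,0,a7])
            if best is None or r.cost<best[0]: best=(r.cost,s,r.x)
    return best
if __name__=="__main__": print(fit())
E
python3 kin.py
```

```text
(np.float64(0.012708738647130714), (-1, -1, -1, -1), array([ 0.24251901,  0.50015328,  0.50487327,  0.19108278, -0.07087207,
        1.50011037]))
```

```bash
cat > kin2.py <<'E'
from kin import *
def fk2(q,p,s):
    # p: a0,a2,a3,a4,a5,a6,a7 offsets; H,L1,xe,L2,xe2,xw,d
    c=lambda ax,x:Rot.from_euler(ax,x).as_matrix()
    o=p[:7]
    R=c('z',o[0]+s[0]*q[0]);t=np.array([0,0,p[7]])
    R=R@c('y',q[1]+o[1])@c('z',o[2]+s[1]*q[2]);t=t+R@[p[8],0,p[9]];e=t
    R=R@c('y',q[3]+o[3]);t=t+R@[p[10],0,0];R=R@c('z',o[4]+s[2]*q[4]);t=t+R@[0,0,p[11]];w=t
    R=R@c('y',q[5]+o[5]);t=t+R@[p[12],0,0];R=R@c('z',s[3]*q[6]+o[6]);t=t+R@[0,0,p[13]]
    return t,R[:,2],R[:,1],e,w
if __name__=="__main__":
    s=(-1,-1,-1,-1)
    def res(p):
        o=[]
        for pos,q,tx,ty in D:
            t,x,y,_,_=fk2(q,p,s);o+=list((t-pos)*5)+list(x-tx)+list(y-ty)
        return np.r_[o,0.002*np.array(p[:6]),.002*p[8],.002*p[10],.002*p[12]]
    r=least_squares(res,[0]*6+[1.5,.24,0,.5,0,.5,0,.19]);print(r.cost,r.x.round(3).tolist())
    print(np.round(r.fun[:54].reshape(6,9),3))
E
python3 kin2.py
```

```text
0.00766186160310873 [-0.023, -0.005, -0.055, -0.037, -0.001, 0.051, 1.509, 0.252, 0.01, 0.486, 0.004, 0.494, -0.008, 0.209]
[[ 0.019  0.026  0.     0.014 -0.014  0.     0.012 -0.005 -0.007]
 [-0.001 -0.018 -0.002  0.014 -0.014 -0.002  0.012 -0.004 -0.008]
 [-0.076  0.046  0.007 -0.026  0.007  0.002  0.004 -0.002 -0.004]
 [-0.032 -0.019 -0.002  0.004 -0.003 -0.    -0.001  0.001 -0.001]
 [ 0.026 -0.007 -0.006  0.009 -0.014 -0.001 -0.018 -0.    -0.013]
 [-0.018 -0.022  0.002  0.007  0.01  -0.     0.     0.011  0.007]]
```

Run:
```python
import kin,itertools
kin.D=[d for i,d in enumerate(kin.D) if i not in(2,)]
kin.D+= [([.525,-.0729,.2346],[-.783,.421,1.02,1.964,-.432,1.033,2.016],[-.037,.02,-.999],[-.002,1,.02]),
([.4926,-.0188,.4848],[-1.361,-.185,1.203,1.735,.143,1.506,-.165],[-.035,.024,-.999],[.999,.014,-.035]),
([.4335,.2829,.2075],[-1.31,.347,.766,2.012,-.337,.93,1.207],[-.039,.011,-.999],[.002,1,.011])]
c,s,p=kin.fit();print(c,s,p)
import numpy as np
for pos,q,tx,ty in kin.D:
    t,x,y=kin.fk(q,p,s);print((t-pos).round(3),(x-tx).round(3),(y-ty).round(3))
```

```text
0.011806895759679484 (-1, -1, -1, -1) [ 0.23142524  0.48371093  0.51460161  0.16254799 -0.05919525  1.51153008]
[-0.002  0.011  0.005] [0.    0.001 0.   ] [ 0.001 -0.     0.001]
[-0.009  0.001  0.009] [ 0.011 -0.005 -0.   ] [-0.001  0.    -0.001]
[ 0.001 -0.003 -0.001] [ 0.     0.002 -0.   ] [-0.001  0.     0.002]
[ 0.002 -0.007 -0.008] [ 0.002  0.003 -0.   ] [ 0.    -0.     0.003]
[ 0.001 -0.009 -0.006] [ 0.001  0.001 -0.   ] [ 0.    -0.     0.001]
[-0.005  0.001 -0.006] [ 0.002  0.002 -0.   ] [-0.001 -0.     0.002]
[-0.013 -0.001  0.011] [ 0.001  0.002 -0.   ] [ 0.    -0.     0.001]
[-0.006  0.002 -0.004] [ 0.001  0.002 -0.   ] [ 0.001 -0.     0.002]
```

```bash
python3 -m crank '{"xyz":[[0,0,3.8],[0,0,3.8],[0,0,3.8],[0,0,3.8],[0,-1,3.8],[0,-1,3.8],[0,-1,3.8],[0,-1.4,3.8]],"spin":[0,0,0,0,0,0,0,0]}' >/dev/null
python3 -c "from h import *;st()"
python3 -m crank '{"xyz":[[0,-1.4,3.8],[0,-1.4,3.8],[0,-1.4,3.8],[0,-1.4,3.8],[0,-1.4,3.8],[0,-1.4,3.8],[0,-1.4,3.8],[0,-1.4,3.8]],"spin":[0,0,0,0,0,0,0,0]}' >/dev/null
python3 -c "from h import *;st()"
```

```text
t 30.53 pos [ 0.4236 -0.3071  0.4836] tx [-0.012  0.007 -1.   ] ty [ 1.     0.014 -0.012] tz [ 0.013 -1.    -0.007] w 0.993 F [ 0.7 -1.3  0. ] q [-1.123 -0.381  1.385  1.683  0.371  1.548  0.248]
t 31.2 pos [ 0.2336 -0.4969  0.5085] tx [ 0.055 -0.088 -0.995] ty [0.998 0.014 0.054] tz [ 0.01  -0.996  0.089] w 0.993 F [0.3 0.5 0.2] q [-0.63  -0.381  1.385  1.632  0.402  1.482  0.756]
```

```bash
python3 -m crank '{"xyz":[[0,1.6,3.5],[0,1.6,3.5],[0,1.6,3.5],[0,1.6,3.5],[0,1.6,3.5],[0,1.6,3.5]],"spin":[0,0,0,0,0,0]}' >/dev/null
python3 -c "from h import *;st()"
python3 -m crank '{"xyz":[[0,1.6,3.5],[0,1.6,3.5],[0,1.6,3.5],[0,1.6,3.5],[0,1.6,3.5],[0,1.6,3.5]],"spin":[0,0,0,0,0,0]}' >/dev/null
python3 -c "from h import *;st()"
```

```text
t 31.7 pos [ 0.2509 -0.526   0.559 ] tx [ 0.121 -0.228 -0.966] ty [0.993 0.027 0.118] tz [-0.001 -0.973  0.23 ] w 0.989 F [-0.2 -0.5 -0.4] q [-0.668 -0.381  1.385  1.536  0.463  1.425  0.754]
t 32.2 pos [ 0.2617 -0.5511  0.6248] tx [ 0.181 -0.359 -0.916] ty [0.983 0.045 0.177] tz [-0.023 -0.932  0.361] w 0.999 F [ 0.8 -0.  -0.1] q [-0.711 -0.38   1.384  1.415  0.527  1.397  0.758]
```

```bash
python3 -m crank '{"xyz":[[1.3,1.6,3.4],[1.3,1.6,3.4],[1.3,1.6,3.4],[1.3,1.6,3.4],[1.3,1.6,3.4],[1.3,1.6,3.4]],"spin":[0,0,0,0,0,0]}' >/dev/null
python3 -c "from h import *;st()"
python3 -m crank '{"xyz":[[1.3,1.6,3.4],[1.3,1.6,3.4],[1.3,1.6,3.4],[1.3,1.6,3.4],[1.3,1.6,3.4],[1.3,1.6,3.4]],"spin":[0,0,0,0,0,0]}' >/dev/null
python3 -c "from h import *;st()"
```

```text
t 32.7 pos [ 0.2752 -0.5742  0.6394] tx [ 0.241 -0.486 -0.84 ] ty [0.969 0.073 0.236] tz [-0.053 -0.871  0.489] w 0.997 F [-0.7 -0.6 -0.7] q [-0.716 -0.38   1.384  1.414  0.592  1.25   0.739]
t 33.2 pos [ 0.2851 -0.5924  0.6831] tx [ 0.292 -0.594 -0.749] ty [0.952 0.107 0.286] tz [-0.09  -0.797  0.597] w 0.997 F [ 0.9 -0.2  0.9] q [-0.742 -0.38   1.384  1.355  0.657  1.166  0.726]
```

```bash
python3 -m crank '{"xyz":[[2,1.4,3.2],[2,1.4,3.2],[2,1.4,3.2],[2,1.4,3.2],[2,1.4,3.2],[2,1.4,3.2]],"spin":[0,0,0,0,0,0]}' >/dev/null
python3 -c "from h import *;st()"
python3 -m crank '{"xyz":[[2,1.4,3.2],[2,1.4,3.2],[2,1.4,3.2],[2,1.4,3.2],[2,1.4,3.2],[2,1.4,3.2]],"spin":[0,0,0,0,0,0]}' >/dev/null
python3 -c "from h import *;st()"
```

```text
t 33.7 pos [ 0.2893 -0.6108  0.7097] tx [ 0.334 -0.686 -0.646] ty [0.933 0.145 0.328] tz [-0.131 -0.713  0.689] w 0.995 F [-0.  -0.4 -0.3] q [-0.742 -0.38   1.384  1.34   0.719  1.046  0.708]
t 34.2 pos [ 0.2913 -0.6216  0.7608] tx [ 0.366 -0.758 -0.54 ] ty [0.914 0.185 0.36 ] tz [-0.173 -0.625  0.761] w 0.997 F [ 0.3 -0.9  0.4] q [-0.768 -0.38   1.384  1.27   0.778  0.986  0.702]
```

```bash
python3 -m crank '{"xyz":[[2.2,1.3,3.1],[2.2,1.3,3.1],[2.2,1.3,3.1]],"spin":[0,0,0]}' >/dev/null
python3 - <<'E'
from h import *
s,R=st()
print("tilt",np.degrees(np.arccos(-R[2,0])),"head",np.degrees(np.arctan2(R[1,0],R[0,0])))
# measured FK check
from kin import fk
P=[0.23142524,0.48371093,0.51460161,0.16254799,-0.05919525,1.51153008];S=(-1,)*4
t,x,y=fk(s["q"],P,S);print(t-np.array(s["tool_pos"]),x-R[:,0],y-R[:,1])
E
```

```text
t 34.45 pos [ 0.2905 -0.626   0.7852] tx [ 0.379 -0.788 -0.485] ty [0.905 0.205 0.374] tz [-0.195 -0.581  0.791] w 0.993 F [-0.3  0.  -0.5] q [-0.779 -0.38   1.384  1.237  0.806  0.956  0.7  ]
tilt 60.96404100896607 head -64.32595919215872
[-0.04096453  0.0307131   0.00651314] [-4.72819231e-02 -2.10297376e-02 -2.77555756e-16] [ 0.02248636 -0.02050088 -0.04747895]
```

```bash
cat > kin3.py <<'E'
import numpy as np, kin
from kin import *
DD=kin.D+[([.525,-.0729,.2346],[-.783,.421,1.02,1.964,-.432,1.033,2.016],[-.037,.02,-.999],[-.002,1,.02]),
([.4926,-.0188,.4848],[-1.361,-.185,1.203,1.735,.143,1.506,-.165],[-.035,.024,-.999],[.999,.014,-.035]),
([.4335,.2829,.2075],[-1.31,.347,.766,2.012,-.337,.93,1.207],[-.039,.011,-.999],[.002,1,.011]),
([.2905,-.626,.7852],[-.779,-.38,1.384,1.237,.806,.956,.700],[.379,-.788,-.485],[.905,.205,.374]),
([.2752,-.5742,.6394],[-.716,-.38,1.384,1.414,.592,1.25,.739],[.241,-.486,-.84],[.969,.073,.236]),
([.2336,-.4969,.5085],[-.63,-.381,1.385,1.632,.402,1.482,.756],[.055,-.088,-.995],[.998,.014,.054])]
c=lambda ax,x:Rot.from_euler(ax,x).as_matrix()
def fk3(q,p):
    R=c('z',p[0]-q[0]);t=R@np.array([p[1],p[2],p[3]])
    R=R@c('y',q[1])@c('z',p[13]-q[2]);t=t+R@[p[4],p[5],p[6]];e=t
    R=R@c('y',q[3])@c('z',p[14]-q[4]);t=t+R@[p[7],p[8],p[9]];w=t
    R=R@c('y',q[5])@c('z',p[10]-q[6]);t=t+R@[p[11],0,p[12]]
    return t,R[:,2],R[:,1],e,w
def fit3():
    def res(p):
        o=[]
        for pos,q,tx,ty in DD:
            t,x,y,_,_=fk3(q,p);o+=list((t-pos)*5)+list(x-tx)+list(y-ty)
        return np.r_[o,.003*np.array(p)[[1,2,4,5,7,8,11]]]
    return least_squares(res,[0,0,0,.23,0,0,.48,0,0,.51,1.57,0,.17,0,0],loss='soft_l1',f_scale=.02)
if __name__=="__main__":
    r=fit3();print(r.cost,r.x.round(3).tolist())
    for pos,q,tx,ty in DD:
        t,x,y,_,_=fk3(q,r.x);print((t-pos).round(3),(x-tx).round(3),(y-ty).round(3))
E
python3 kin3.py
```

```text
4.000852937780213e-05 [-0.001, -0.0, -0.022, 0.251, -0.0, -0.022, 0.483, -0.0, 0.0, 0.504, 1.57, 0.0, 0.189, 0.001, -0.0]
[-0.  0.  0.] [0.    0.001 0.   ] [ 0.001 -0.     0.001]
[0. 0. 0.] [ 0. -0. -0.] [ 0.    -0.    -0.001]
[-0.  0.  0.] [-0.001  0.     0.   ] [-0.    -0.    -0.001]
[ 0. -0. -0.] [-0.001  0.    -0.   ] [-0.  0. -0.]
[ 0. -0.  0.] [ 0.     0.001 -0.   ] [ 0.    -0.     0.001]
[-0.001  0.    -0.   ] [-0.    -0.001 -0.   ] [ 0. -0. -0.]
[ 0. -0.  0.] [ 0.001  0.    -0.   ] [-0. -0.  0.]
[ 0.  0. -0.] [-0.001  0.    -0.   ] [ 0. -0. -0.]
[ 0. -0. -0.] [ 0.  0. -0.] [ 0.001 -0.     0.   ]
[ 0.  0. -0.] [-0. -0. -0.] [-0.     0.    -0.001]
[-0. -0.  0.] [-0.001 -0.001  0.   ] [ 0.     0.    -0.001]
[-0. -0.  0.] [ 0.    -0.001  0.   ] [ 0. -0. -0.]
```

```bash
cat > reach.py <<'E'
from kin3 import *
from scipy.optimize import least_squares
p=fit3().x
lo=np.array([-2.58,-.38,-1.3,.25,-1.5,.08,-2.65])+.01;hi=np.array([2.58,2.09,1.39,2.4,4.64,2.09,2.65])-.01
def pose(g,tilt,head,s=0):
    t,h=np.radians([tilt,head]);x=np.array([np.sin(t)*np.cos(h),np.sin(t)*np.sin(h),-np.cos(t)])
    y=np.array([-np.sin(h),np.cos(h),0]);y=Rot.from_rotvec(x*np.radians(s)).apply(y)
    return np.array(g)-.155*x,x,y
def ik(g,tilt,head,s=0,n=30,seed=None):
    T,x,y=pose(g,tilt,head,s);out=[];rng=np.random.default_rng(0)
    def f(q):
        t,X,Y,_,_=fk3(q,p);return np.r_[(t-T)*5,X-x,Y-y]
    for i in range(n):
        q0=seed if (seed is not None and i==0) else rng.uniform(lo,hi)
        r=least_squares(f,np.clip(q0,lo,hi),bounds=(lo,hi),max_nfev=60)
        if r.cost<1e-6: out.append(r.x)
    return out
if __name__=="__main__":
    for nm,g,ss in(("pick",(.494,-.327,.042),(0,180)),("pickhi",(.494,-.327,.17),(0,180)),("pour",(.479,.10,.10),(0,180,140,-140))):
        for s in ss:
            for head in (-64,-45,-33):
                o=ik(g,61,head,s);print(nm,s,head,len(o),*(q.round(2).tolist() for q in o[:3]))
E
python3 reach.py
```

```text
pick 0 -64 21 [1.19, 1.01, -1.25, 2.33, 2.19, 1.66, -0.76] [-0.17, 0.45, 0.21, 2.39, 1.86, 0.86, -1.27] [-0.17, 0.45, 0.21, 2.39, 1.86, 0.87, -1.27]
pick 0 -45 0
pick 0 -33 0
pick 180 -64 21 [0.79, 0.6, -0.8, 2.35, 1.97, 1.27, 2.11] [-0.16, 0.45, 0.2, 2.39, 1.86, 0.87, 1.88] [-0.16, 0.45, 0.2, 2.39, 1.86, 0.87, 1.88]
pick 180 -45 0
pick 180 -33 0
pickhi 0 -64 22 [1.18, 0.31, -1.2, 2.32, 1.72, 1.12, -0.72] [-0.58, 0.11, 0.64, 2.39, 1.58, 0.82, -0.79] [-0.36, 0.1, 0.41, 2.38, 1.58, 0.84, -0.79]
pickhi 0 -45 0
pickhi 0 -33 0
pickhi 180 -64 20 [-0.44, 0.1, 0.49, 2.39, 1.58, 0.84, 2.35] [-0.56, 0.11, 0.62, 2.39, 1.58, 0.82, 2.35] [0.41, 0.13, -0.39, 2.35, 1.61, 0.93, 2.37]
pickhi 180 -45 0
pickhi 180 -33 0
pour 0 -64 18 [-1.28, 0.51, 0.44, 2.08, 0.79, 1.24, -0.92] [-1.39, 0.54, 0.57, 2.09, 0.74, 1.2, -0.87] [-0.73, 0.48, -0.2, 2.05, 0.98, 1.46, -1.06]
pour 0 -45 19 [-1.46, 0.39, 0.53, 2.31, 1.04, 1.06, -0.97] [-1.38, 0.37, 0.45, 2.31, 1.06, 1.09, -0.98] [-0.82, 0.35, -0.16, 2.28, 1.18, 1.27, -1.05]
pour 0 -33 19 [-0.07, 0.43, -0.96, 2.39, 1.5, 1.42, -1.06] [-0.18, 0.38, -0.84, 2.39, 1.47,
[... 562 characters left out ...]
-1.89, 1.11, 1.3, 2.11, -0.03, 0.91, -2.63] [-1.89, 1.11, 1.3, 2.11, -0.02, 0.91, -2.64]
pour 140 -45 9 [-2.07, 1.03, 1.34, 2.33, 0.14, 0.57, -2.64] [-2.07, 1.03, 1.34, 2.33, 0.14, 0.57, -2.64] [-2.08, 1.11, 1.38, 2.33, -0.03, 0.56, -2.49]
pour 140 -33 0
pour -140 -64 18 [-0.05, 0.76, -1.03, 2.02, 1.29, 1.87, 1.23] [-1.38, 0.54, 0.55, 2.09, 0.74, 1.2, 1.56] [-0.91, 0.47, 0.0, 2.06, 0.93, 1.39, 1.42]
pour -140 -45 17 [0.15, 0.83, -1.28, 2.24, 1.56, 1.9, 1.34] [-1.49, 0.4, 0.57, 2.31, 1.03, 1.04, 1.48] [-0.94, 0.34, -0.04, 2.28, 1.16, 1.23, 1.41]
pour -140 -33 16 [0.21, 0.69, -1.29, 2.38, 1.65, 1.71, 1.41] [-0.19, 0.38, -0.84, 2.39, 1.47, 1.37, 1.38] [-0.08, 0.42, -0.95, 2.39, 1.5, 1.42, 1.38]
```

```bash
cat >> h.py <<'E'
def gt(p):
    s,R=st();t=np.array(s["tool_pos"])+.155*R[:,0];d=R.T@(np.array(p)-t)*100
    print("tilt %.1f head %.1f tyz %.3f"%(np.degrees(np.arccos(-R[2,0])),np.degrees(np.arctan2(R[1,0],R[0,0])),R[2,1]),"pt",t.round(4),"delta cm",d.round(2),"len",round(np.linalg.norm(d),1))
E
python3 -m crank '{"xyz":[[0,0,0],[0,0,0],[0,0,0],[0,0,0],[0,0,0]],"spin":[-0.11,-0.11,-0.11,-0.11,0]}' >/dev/null
python3 -c "from h import *;gt((.494,-.327,.25))"
```

```text
t 34.87 pos [ 0.2905 -0.6259  0.7848] tx [ 0.379 -0.788 -0.486] ty [ 0.9    0.435 -0.003] tz [ 0.214 -0.437  0.874] w 0.996 F [ 0.1 -0.  -0.1] q [-0.779 -0.381  1.384  1.238  0.806  0.957  1.145]
tilt 60.9 head -64.3 tyz -0.003 pt [ 0.3492 -0.748   0.7094] delta cm [ -5.33  31.5  -55.42] len 64.0
```

```bash
python3 -m crank '{"xyz":[[-0.3,1.9,-3.3],[-0.3,1.9,-3.3],[-0.3,1.9,-3.3],[-0.3,1.9,-3.3],[-0.3,1.9,-3.3],[-0.3,1.9,-3.3]],"spin":[0,0,0,0,0,0]}' >/dev/null
python3 -c "from h import *;gt((.494,-.327,.25))"
python3 -m crank '{"xyz":[[-0.3,1.9,-3.3],[-0.3,1.9,-3.3],[-0.3,1.9,-3.3],[-0.3,1.9,-3.3],[-0.3,1.9,-3.3]],"spin":[0,0,0,0,0]}' >/dev/null
python3 -c "from h import *;gt((.494,-.327,.25))"
```

```text
t 35.37 pos [ 0.3449 -0.4753  0.6206] tx [ 0.378 -0.788 -0.486] ty [0.902 0.431 0.004] tz [ 0.206 -0.44   0.874] w 0.991 F [-0.3 -0.1  0.1] q [-0.207 -0.334  0.758  1.796  1.002  0.776  0.639]
tilt 60.9 head -64.3 tyz 0.004 pt [ 0.4035 -0.5974  0.5453] delta cm [ -3.51  19.69 -35.84] len 41.0
t 35.78 pos [ 0.3901 -0.35    0.4842] tx [ 0.379 -0.787 -0.486] ty [0.902 0.431 0.005] tz [ 0.205 -0.441  0.874] w 0.996 F [0.6 0.5 0.8] q [-0.13  -0.301  0.478  2.11   1.261  0.799  0.113]
tilt 60.9 head -64.3 tyz 0.005 pt [ 0.4489 -0.472   0.4088] delta cm [ -1.98  10.24 -19.34] len 22.0
```

```bash
python3 -c "
from h import *
f=frame('top');g=frame('scene')
cv2.imwrite('pics/t15.png',cv2.resize(f['color'][130:260,280:440],None,fx=4,fy=4,interpolation=cv2.INTER_CUBIC)[:,:,::-1])
cv2.imwrite('pics/s15.png',cv2.resize(g['color'][170:320,60:240],None,fx=4,fy=4,interpolation=cv2.INTER_CUBIC)[:,:,::-1])"
```

```text
(no output)
```

View pics/t15.png

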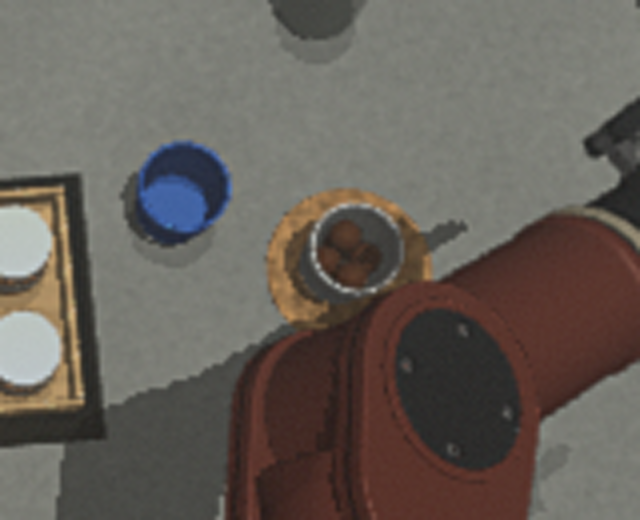

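View pics/s15.png

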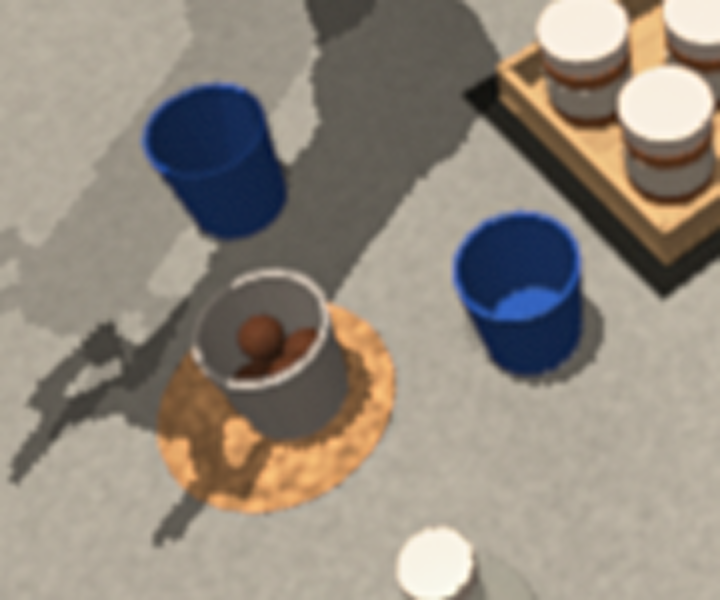

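```bash
python3 -c "
from h import *
f=frame('top');g=frame('scene')
print(ray(f,(369.1,192.1),.075),ray(g,(124.9,252.1),.075),tri([f,g],[(369.1,192.1),(124.9,252.1)]))
a=np.array([(267,255),(432,262),(350,188)],float);b=(a+.5)/4-.5+[280,130]
print(ray(f,b,0).round(3).tolist())
print(ray(f,(np.array([(185,190)])+.5)/4-.5+[280,130],.075), ray(g,(np.array([(518,265),(205,132)])+.5)/4-.5+[60,170],.075))
"
```

```text
[[ 0.49143384 -0.32695564  0.075     ]] [[ 0.49694013 -0.32596292  0.075     ]] [ 0.49285998 -0.32683851  0.06999456]
[[0.507, -0.275, 0.0], [0.492, -0.402, 0.0], [0.556, -0.346, 0.0]]
[[ 0.54648724 -0.20409373  0.075     ]] [[ 0.55311813 -0.20291294  0.075     ]
 [ 0.36020619 -0.28502631  0.075     ]]
```

```bash
python3 -m crank '{"xyz":[[-0.3,1.7,-3.3],[-0.3,1.8,-3.3],[-0.3,1.8,-3.3],[-0.3,1.8,-3.3],[0,0,0]],"spin":[0,0,0,0,0]}' 8.54 >/dev/null
python3 -c "from h import *;gt((.496,-.3305,.20))"
```

```text
t 36.4 pos [ 0.4229 -0.2494  0.3724] tx [ 0.381 -0.785 -0.489] ty [0.9   0.437 0.   ] tz [ 0.214 -0.44   0.872] w 0.999 F [-0.5  1.  -0.6] q [-0.195 -0.167  0.33   2.276  1.394  0.872 -0.311]
tilt 60.7 head -64.1 tyz 0.000 pt [ 0.4819 -0.371   0.2965] delta cm [ 2.08  3.04 -9.9 ] len 10.6
```

```bash
python3 -m crank '{"xyz":[[0.6,1.0,-2.5],[0.6,1.0,-2.5],[0.5,1.0,-2.5],[0.4,0,-2.3],[0,0,0]],"spin":[0,0,0,0,0]}' >/dev/null
python3 -c "from h import *;gt((.496,-.3305,.12))
f=frame('top');g=frame('scene')
cv2.imwrite('pics/t16.png',cv2.resize(f['color'][130:260,280:440],None,fx=4,fy=4,interpolation=cv2.INTER_CUBIC)[:,:,::-1])
cv2.imwrite('pics/s16.png',cv2.resize(g['color'][150:320,60:240],None,fx=3.5,fy=3.5,interpolation=cv2.INTER_CUBIC)[:,:,::-1])"
```

```text
t 36.82 pos [ 0.436  -0.2129  0.2778] tx [ 0.377 -0.787 -0.489] ty [ 0.901  0.433 -0.001] tz [ 0.212 -0.44   0.872] w 1.003 F [ 0.1 -0.5 -0.3] q [-0.233  0.029  0.292  2.351  1.524  0.862 -0.657]
tilt 60.7 head -64.4 tyz -0.001 pt [ 0.4945 -0.3348  0.202 ] delta cm [ 3.73  0.32 -7.31] len 8.2
```

View pics/s16.png

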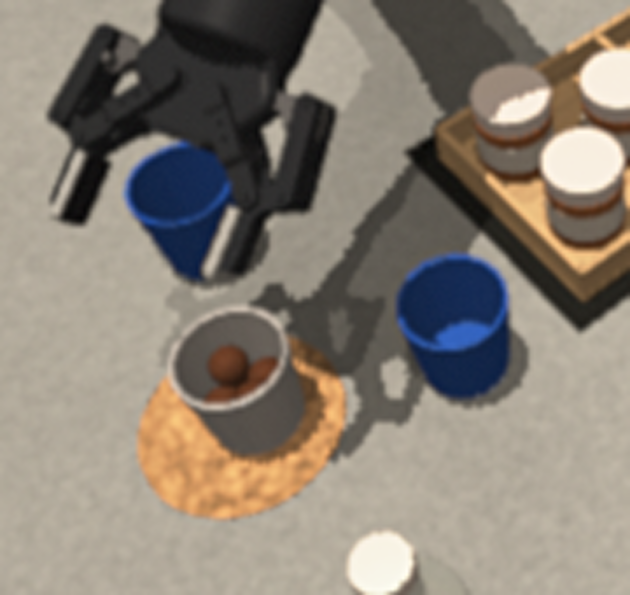

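View pics/t16.png

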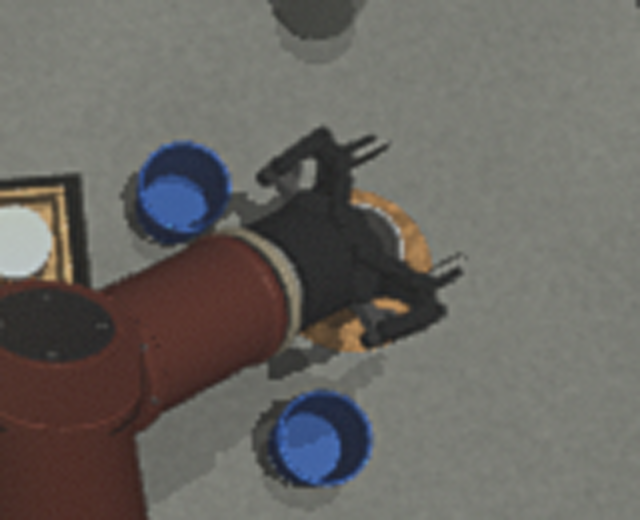

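```bash
python3 -m crank '{"xyz":[[1.2,0.3,-2.4],[1.2,0,-2.4],[1,0,-1.9],[0.3,0,-0.6],[0,0,0]],"spin":[0,0,0,0,0]}' >/dev/null
python3 -c "from h import *;gt((.496,-.3305,.04))
f=frame('top');g=frame('scene')
cv2.imwrite('pics/s17.png',cv2.resize(g['color'][150:320,60:240],None,fx=3.5,fy=3.5,interpolation=cv2.INTER_CUBIC)[:,:,::-1])"
```

```text
t 37.33 pos [ 0.4382 -0.2101  0.1989] tx [ 0.378 -0.788 -0.486] ty [0.902 0.431 0.001] tz [ 0.209 -0.439  0.874] w 0.997 F [-0.1 -0.6  0.2] q [-0.207  0.23   0.269  2.383  1.692  0.835 -0.965]
tilt 60.9 head -64.4 tyz 0.001 pt [ 0.4967 -0.3323  0.1235] delta cm [ 3.89  0.   -7.39] len 8.4
```

View pics/s17.png

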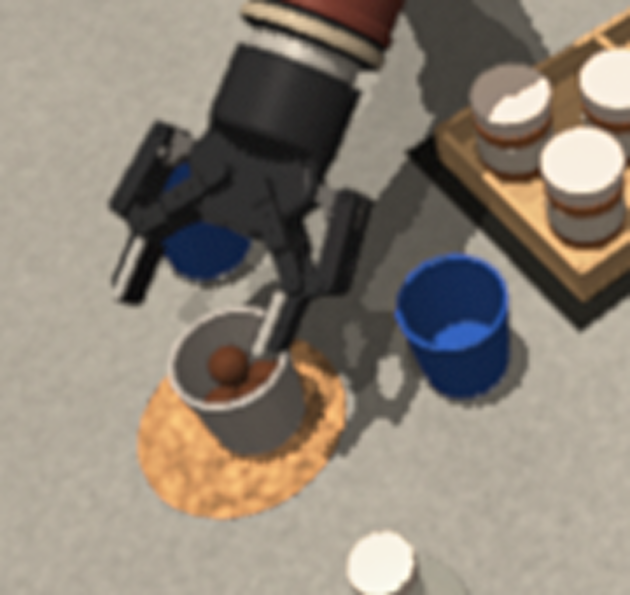

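```bash
python3 -m crank '{"xyz":[[0.8,0,-1.5],[0.7,0,-1.5],[0.5,0,-1],[0.3,0,-0.4],[0,0,0]],"spin":[0,0,0,0,0]}' 
python3 -c "from h import *;gt((.496,-.3305,.04))
f=frame('top');g=frame('scene')
cv2.imwrite('pics/s18.png',cv2.resize(g['color'][150:320,60:240],None,fx=3.5,fy=3.5,interpolation=cv2.INTER_CUBIC)[:,:,::-1])
cv2.imwrite('pics/t18.png',cv2.resize(f['color'][130:260,280:440],None,fx=4,fy=4,interpolation=cv2.INTER_CUBIC)[:,:,::-1])"
```

```text
time: 37.85
tool_pos: [0.4377, -0.2084, 0.1494]
orientation: [0.287, 0.451, -1.098]
wrist_force: [-0.6, -0.1, -0.5]
gripper_width: 1.003
t 37.85 pos [ 0.4377 -0.2084  0.1494] tx [ 0.379 -0.788 -0.486] ty [0.902 0.432 0.002] tz [ 0.209 -0.439  0.874] w 1.003 F [-0.6 -0.1 -0.5] q [-0.173  0.365  0.228  2.388  1.796  0.846 -1.151]
tilt 60.9 head -64.3 tyz 0.002 pt [ 0.4964 -0.3305  0.0741] delta cm [ 1.65 -0.04 -2.98] len 3.4
```

View pics/s18.png

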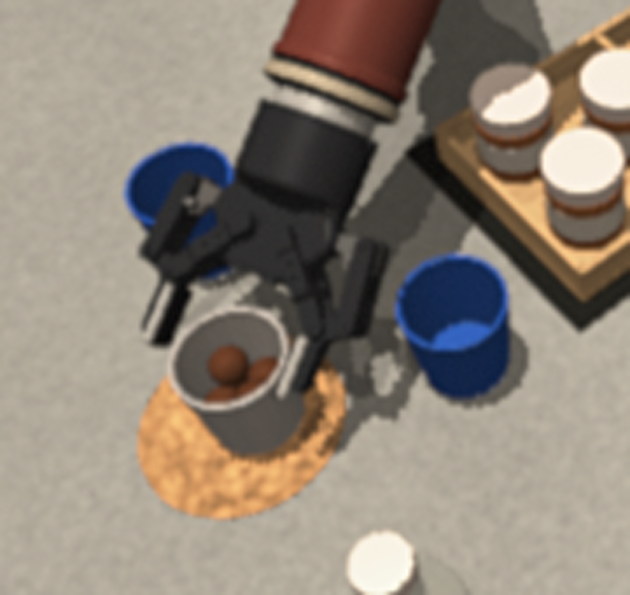

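View pics/t18.png

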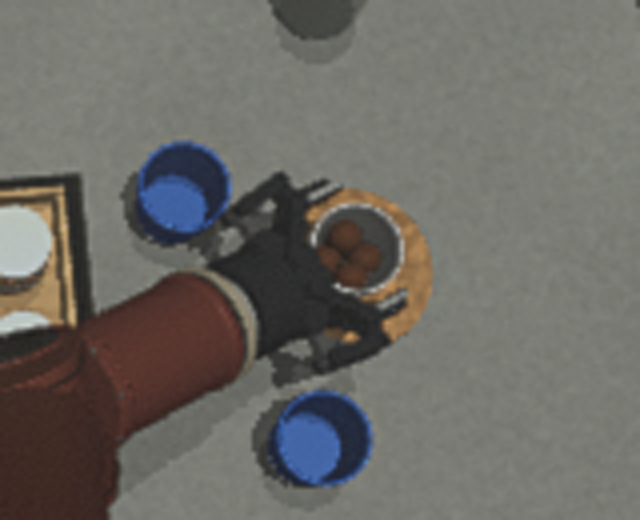

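```bash
python3 -m crank '{"xyz":[[0.5,0,-0.9],[0.4,0,-0.8],[0.2,0,-0.4],[0.1,0,-0.2],[0,0,0]],"spin":[0,0,0,0,0]}' 
python3 -c "from h import *;gt((.496,-.3305,.045))
f=frame('top');g=frame('scene')
cv2.imwrite('pics/s19.png',cv2.resize(g['color'][150:320,60:240],None,fx=3.5,fy=3.5,interpolation=cv2.INTER_CUBIC)[:,:,::-1])
cv2.imwrite('pics/t19.png',cv2.resize(f['color'][130:260,280:440],None,fx=4,fy=4,interpolation=cv2.INTER_CUBIC)[:,:,::-1])"
```

```text
time: 38.37
tool_pos: [0.437, -0.2074, 0.1231]
orientation: [0.286, 0.452, -1.098]
wrist_force: [0.5, -0.6, 0.3]
gripper_width: 1.002
t 38.37 pos [ 0.437  -0.2074  0.1231] tx [ 0.379 -0.787 -0.486] ty [0.902 0.433 0.001] tz [ 0.209 -0.439  0.874] w 1.002 F [ 0.5 -0.6  0.3] q [-0.166  0.44   0.217  2.386  1.845  0.856 -1.245]
tilt 60.9 head -64.3 tyz 0.001 pt [ 0.4957 -0.3294  0.0477] delta cm [ 0.23 -0.02 -0.18] len 0.3
```

View pics/s19.png

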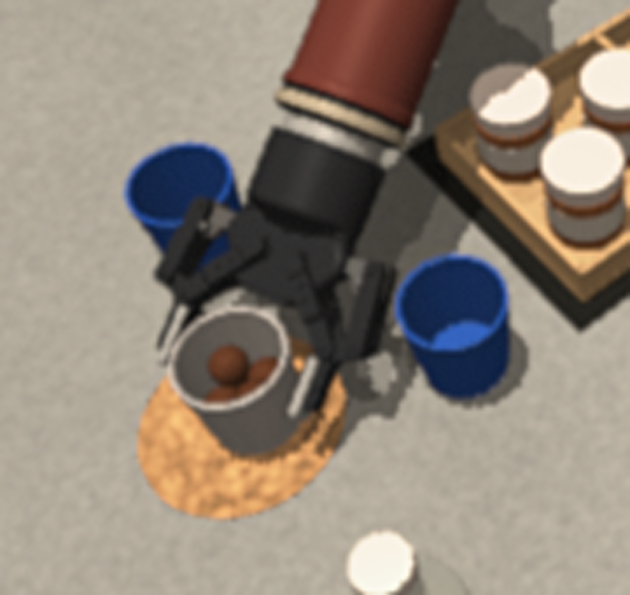

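View pics/t19.png

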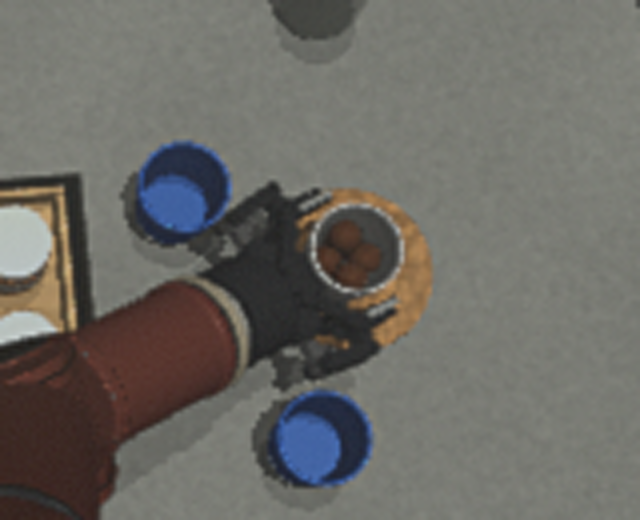

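```bash
python3 -m crank '{"xyz":[[0.4,0,-0.1],[0,0,0]],"spin":[0,0]}' >/dev/null
python3 -m crank '{"xyz":[[0,0,0],[0,0,0],[0,0,0],[0,0,0],[0,0,0],[0,0,0]],"spin":[0,0,0,0,0,0]}' 4 45 
python3 -c "from h import *;gt((.496,-.3305,.045))
f=frame('top');g=frame('scene')
cv2.imwrite('pics/s20.png',cv2.resize(g['color'][150:320,60:240],None,fx=3.5,fy=3.5,interpolation=cv2.INTER_CUBIC)[:,:,::-1])
cv2.imwrite('pics/t20.png',cv2.resize(f['color'][130:260,280:440],None,fx=4,fy=4,interpolation=cv2.INTER_CUBIC)[:,:,::-1])"
```

```text
time: 39.13
tool_pos: [0.4383, -0.2102, 0.1203]
orientation: [0.286, 0.452, -1.098]
wrist_force: [-0.6, 0.0, 5.1]
gripper_width: 0.771
t 39.13 pos [ 0.4383 -0.2102  0.1203] tx [ 0.379 -0.788 -0.486] ty [0.902 0.433 0.002] tz [ 0.209 -0.439  0.874] w 0.771 F [-0.6  0.   5.1] q [-0.161  0.45   0.219  2.381  1.857  0.854 -1.255]
tilt 60.9 head -64.3 tyz 0.002 pt [ 0.497  -0.3323  0.045 ] delta cm [-0.18 -0.01 -0.1 ] len 0.2
```

View pics/s20.png

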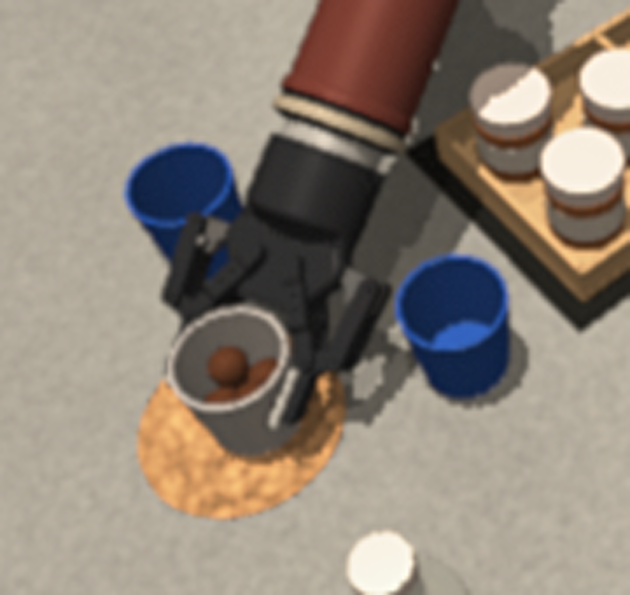

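View pics/t20.png

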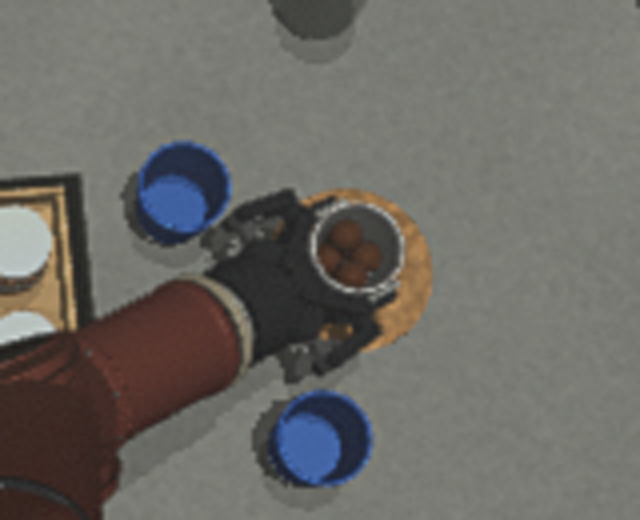

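```bash
python3 -m crank '{"xyz":[[-0.5,0,0.9],[-0.8,0,1.4],[-1,0,1.75],[-1.2,0,2.1],[-1.2,0,2.1],[-1,0,1.75],[-0.5,0,0.9],[0,0,0]],"spin":[0,0,0,0,0,0,0,0]}' 
python3 -c "from h import *;gt((.45,.09,.17))
f=frame('top');g=frame('scene')
cv2.imwrite('pics/s21.png',cv2.resize(g['color'][100:320,60:280],None,fx=2.7,fy=2.7,interpolation=cv2.INTER_CUBIC)[:,:,::-1])"
```

```text
time: 39.9
tool_pos: [0.4377, -0.209, 0.247]
orientation: [0.289, 0.451, -1.096]
wrist_force: [0.8, 0.1, -1.3]
gripper_width: 0.764
t 39.9 pos [ 0.4377 -0.209   0.247 ] tx [ 0.38  -0.787 -0.487] ty [0.901 0.433 0.005] tz [ 0.207 -0.44   0.874] w 0.764 F [ 0.8  0.1 -1.3] q [-0.18   0.104  0.232  2.366  1.588  0.855 -0.781]
tilt 60.9 head -64.2 tyz 0.005 pt [ 0.4967 -0.3309  0.1716] delta cm [-34.8   14.02 -19.64] len 42.3
```

View pics/s21.png

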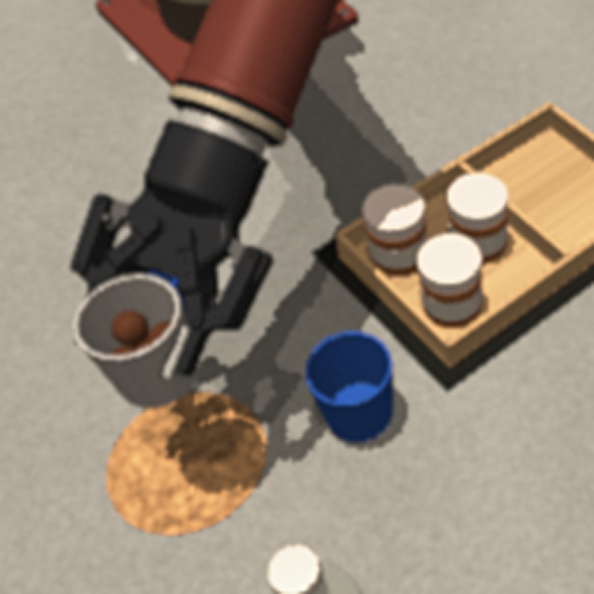

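Run:
```python
from reach import *
for s in (-90,-110,-120,-130,-140,-150,-180,110,140):
    T,x,y=pose((0,0,0),60.9,-64.2,s); x=np.array(x)
    a=Rot.from_rotvec(x*np.radians(s)).apply([0,0,1])
    m=a*.033; hz=np.r_[a[:2],0]; 
    # lowest rim point
    d=np.array([0,0,-1])-a*(-a[2]); d/=np.linalg.norm(d)
    f=-a*.042
    print(s,"incl",np.degrees(np.arccos(a[2])).round(1),"axis",a.round(2),"mouth",m.round(3),"lowrim",(m+.035*d).round(3),"foot low",(f+.029*d).round(3))
for g in((.47,.085,.17),(.47,.085,.10)):
  for s in (0,-60,-110,-150):
    o=ik(g,60.9,-64.2,s,n=12);print(g,s,len(o),*(q.round(2).tolist() for q in o[:2]))
```

```text
-90 incl 76.3 axis [0.6  0.76 0.24] mouth [0.02  0.025 0.008] lowrim [ 0.025  0.032 -0.026] foot low [-0.021 -0.027 -0.038]
-110 incl 91.4 axis [ 0.49  0.87 -0.02] mouth [ 0.016  0.029 -0.001] lowrim [ 0.016  0.028 -0.036] foot low [-0.021 -0.037 -0.028]
-120 incl 98.3 axis [ 0.4   0.9  -0.15] mouth [ 0.013  0.03  -0.005] lowrim [ 0.011  0.025 -0.039] foot low [-0.019 -0.042 -0.023]
-130 incl 104.7 axis [ 0.3   0.92 -0.25] mouth [ 0.01   0.03  -0.008] lowrim [ 0.007  0.022 -0.042] foot low [-0.015 -0.046 -0.017]
-140 incl 110.4 axis [ 0.18  0.92 -0.35] mouth [ 0.006  0.03  -0.011] lowrim [ 0.004  0.018 -0.044] foot low [-0.009 -0.049 -0.013]
-150 incl 115.1 axis [ 0.05  0.9  -0.42] mouth [ 0.002  0.03  -0.014] lowrim [ 0.001  0.015 -0.046] foot low [-0.003 -0.05  -0.008]
-180 incl 121.8 axis [-0.37  0.77 -0.53] mouth [-0.012  0.025 -0.017] lowrim [-0.004  0.009 -0.047] foot low [ 0.022 -0.046 -0.003]
110 incl 91.4 axis [-0.99  0.16 -0.02] mouth [-0.033  0.005 -0.001] lowrim [-0.032  0.005 -0.036] foot low [ 0.042 -0.007 -0.028]
140 incl 110.4 axis [-0.83  0.43 -0.35] mouth [-0.027  0
[... 280 characters left out ...]
.11, 0.76, 1.29, 0.27]
(0.47, 0.085, 0.17) -110 5 [0.12, 0.7, -1.24, 2.04, 1.27, 1.98, 0.8] [-1.42, 0.36, 0.59, 2.11, 0.79, 1.32, 1.11]
(0.47, 0.085, 0.17) -150 4 [0.13, 0.72, -1.26, 2.04, 1.28, 1.99, 1.49] [-1.39, 0.36, 0.56, 2.11, 0.8, 1.33, 1.8]
(0.47, 0.085, 0.1) 0 5 [-1.27, 0.48, 0.42, 2.12, 0.81, 1.24, -0.94] [-1.4, 0.52, 0.57, 2.13, 0.75, 1.19, -0.89]
(0.47, 0.085, 0.1) -60 7 [0.12, 0.95, -1.26, 2.06, 1.41, 2.07, -0.21] [-1.48, 0.55, 0.67, 2.13, 0.71, 1.15, 0.2]
(0.47, 0.085, 0.1) -110 5 [0.08, 0.87, -1.19, 2.06, 1.36, 1.99, 0.67] [-1.4, 0.52, 0.58, 2.13, 0.75, 1.18, 1.03]
(0.47, 0.085, 0.1) -150 4 [0.06, 0.84, -1.16, 2.06, 1.34, 1.97, 1.38] [-1.38, 0.51, 0.56, 2.13, 0.76, 1.19, 1.72]
```

```bash
python3 -c "from h import *;gt((.465,.062,.172))"
```

```text
t 40.0 pos [ 0.4372 -0.2089  0.2448] tx [ 0.379 -0.786 -0.488] ty [0.901 0.433 0.002] tz [ 0.21  -0.44   0.873] w 0.768 F [-0.2  0.7 -2.3] q [-0.18   0.108  0.232  2.367  1.589  0.854 -0.784]
tilt 60.8 head -64.3 tyz 0.002 pt [ 0.4959 -0.3308  0.1692] delta cm [-32.19  14.23 -17.7 ] len 39.4
```

```bash
python3 -m crank '{"xyz":[[-1.2,0.5,-0.4],[-2,0.9,-0.9],[-2.6,1.1,-1.5],[-2.8,1.2,-1.6],[-2.8,1.2,-1.6],[-2.8,1.2,-1.6],[-2.8,1.2,-1.6],[-2.8,1.2,-1.6]],"spin":[0,0,0,0,0,0,0,0]}' 
python3 -c "from h import *;gt((.465,.062,.172))"
```

```text
time: 40.67
tool_pos: [0.4156, 0.0325, 0.2461]
orientation: [0.284, 0.454, -1.098]
wrist_force: [1.8, -0.6, -1.9]
gripper_width: 0.768
t 40.67 pos [0.4156 0.0325 0.2461] tx [ 0.378 -0.788 -0.487] ty [ 0.901  0.433 -0.001] tz [ 0.212 -0.438  0.873] w 0.768 F [ 1.8 -0.6 -1.9] q [-0.507  0.148 -0.097  2.312  1.136  1.284 -0.864]
tilt 60.9 head -64.4 tyz -0.001 pt [ 0.4741 -0.0896  0.1706] delta cm [-12.35   5.74  -6.72] len 15.2
```

```bash
python3 -m crank '{"xyz":[[-2.6,1.2,-1.4],[-2.6,1.2,-1.4],[-2.4,1.1,-1.3],[-2,0.9,-1.1],[-1.4,0.7,-0.8],[-0.8,0.4,-0.4],[0,0,0]],"spin":[0,0,0,0,0,0,0]}' >/dev/null
python3 -c "from h import *;gt((.465,.062,.12));frame('scene','s22');frame('top','t22')"
```

```text
t 41.25 pos [0.4079 0.1775 0.2478] tx [ 0.38  -0.786 -0.487] ty [ 0.9    0.435 -0.   ] tz [ 0.212 -0.438  0.873] w 0.768 F [ 0.2 -1.6 -2.1] q [-0.67   0.286 -0.215  2.129  0.972  1.487 -0.935]
tilt 60.8 head -64.2 tyz -0.000 pt [0.4668 0.0557 0.1723] delta cm [ 1.98  0.12 -4.88] len 5.3
```

View pics/s22.png

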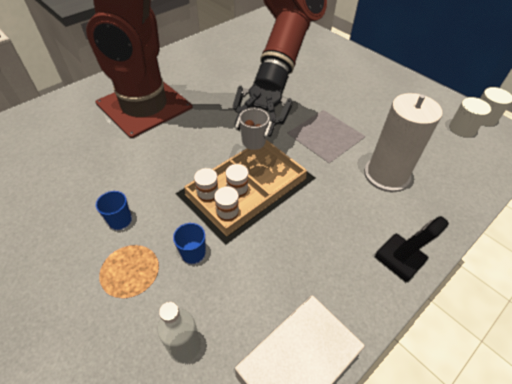

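View pics/t22.png

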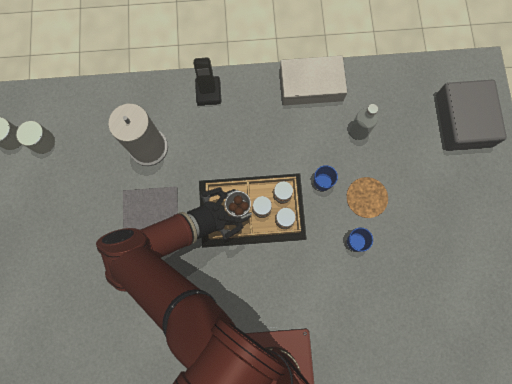

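```bash
python3 -m crank '{"xyz":[[0.6,0.1,-1.4],[0.6,0,-1.4],[0.5,0,-1.3],[0.2,0,-0.6],[0,0,0]],"spin":[0,0,0,0,0]}' >/dev/null
python3 -m crank '{"xyz":[[0,0,0],[0,0,0],[0,0,0],[0,0,0],[0,0,0],[0,0,0],[0,0,0],[0,0,0]],"spin":[-0.08,-0.1,-0.1,-0.1,-0.1,-0.1,-0.08,0]}' >/dev/null
python3 -c "from h import *;gt((.465,.062,.105));frame('scene','s23')"
```

```text
t 42.43 pos [0.4065 0.1812 0.1996] tx [ 0.378 -0.788 -0.486] ty [ 0.582  0.611 -0.537] tz [ 0.72 -0.08  0.69] w 0.766 F [-0.2  0.8 -2.6] q [-0.636  0.386 -0.263  2.137  1.002  1.458 -0.38 ]
tilt 60.9 head -64.4 tyz -0.537 pt [0.4652 0.0591 0.1242] delta cm [ 0.7   1.2  -1.36] len 1.9
```

View pics/s23.png

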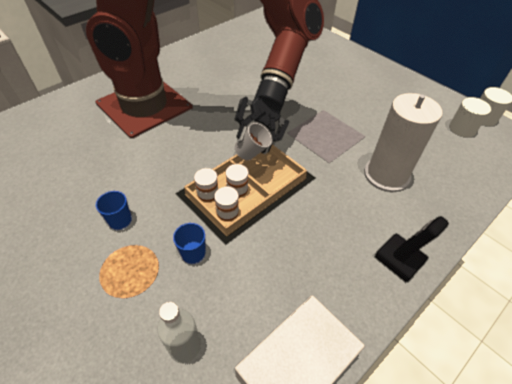

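```bash
python3 -m crank '{"xyz":[[0.4,0.6,-0.7],[0.3,0.6,-0.7],[0,0,0],[0,0,0],[0,0,0],[0,0,0],[0,0,0],[0,0,0]],"spin":[0,0,-0.08,-0.1,-0.1,-0.1,-0.1,0]}' >/dev/null
python3 -c "from h import *;gt((.465,.062,.1));frame('scene','s24')"
```

```text
t 43.15 pos [0.4057 0.1849 0.1784] tx [ 0.378 -0.787 -0.487] ty [ 0.182  0.579 -0.795] tz [0.908 0.212 0.362] w 0.768 F [ 0.3 -0.1 -2.4] q [-0.61   0.437 -0.3    2.134  1.02   1.455  0.053]
tilt 60.9 head -64.3 tyz -0.795 pt [0.4643 0.0628 0.1029] delta cm [ 0.23  0.2  -0.06] len 0.3
```

View pics/s24.png

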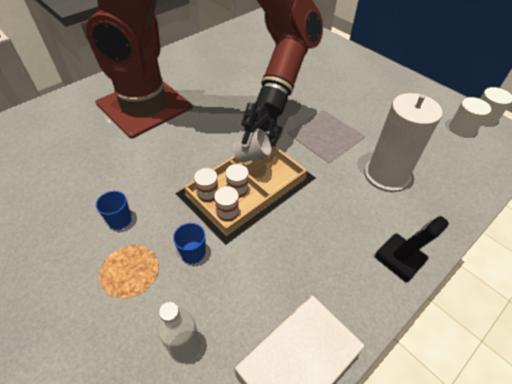

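```bash
python3 -m crank '{"xyz":[[0,0,0],[0,0,0],[0,0,0],[0,0,0],[0,0,0],[0,0,0],[0,0,0],[0,0,0]],"spin":[-0.06,-0.06,-0.06,-0.06,-0.06,-0.06,-0.06,-0.06]}' >/dev/null
python3 -m crank '{"xyz":[[0.2,0.2,0],[0,0,0],[0,0,0],[0,0,0],[0,0,0],[0,0,0],[0,0,0],[0,0,0]],"spin":[-0.06,-0.05,-0.05,-0.05,-0.05,-0.05,-0.05,-0.05]}' >/dev/null
python3 -c "from h import *;gt((.465,.062,.1));f=frame('top');g=frame('scene','s25')
cv2.imwrite('pics/t25.png',cv2.resize(f['color'][130:260,160:340],None,fx=4,fy=4,interpolation=cv2.INTER_CUBIC)[:,:,::-1])"
```

```text
t 44.53 pos [0.406  0.1842 0.1761] tx [ 0.378 -0.787 -0.487] ty [-0.586  0.203 -0.784] tz [ 0.717  0.582 -0.384] w 0.768 F [ 0.4  0.4 -1.9] q [-0.547  0.45  -0.368  2.132  1.041  1.476  0.921]
tilt 60.9 head -64.3 tyz -0.784 pt [0.4647 0.0621 0.1007] delta cm [0.06 0.03 0.04] len 0.1
```

View pics/s25.png

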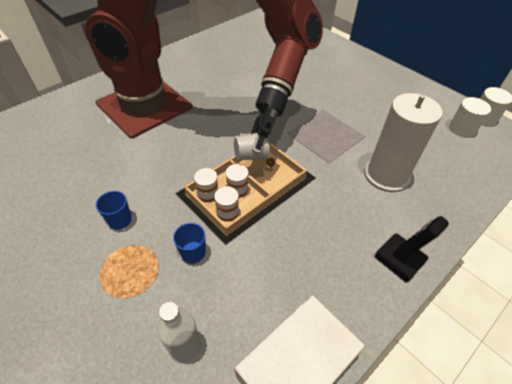

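View pics/t25.png

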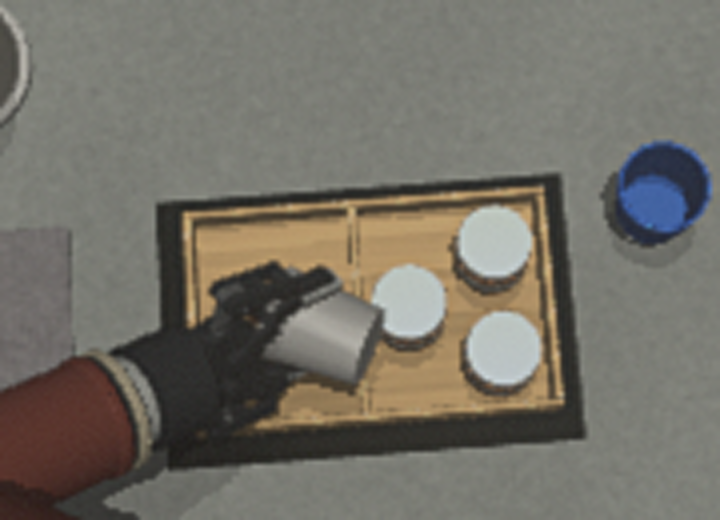

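```bash
python3 -m crank '{"xyz":[[0,0,0],[0,0,0],[0,0,0],[0,0,0],[0,0,0],[0,0,0],[0,0,0],[0,0,0]],"spin":[-0.05,-0.05,-0.05,-0.05,-0.05,-0.05,-0.05,-0.05]}' >/dev/null
python3 -m crank '{"xyz":[[0,0,0],[0,0,0],[0,0,0],[0,0,0],[0,0,0],[0,0,0],[0,0,0],[0,0,0]],"spin":[-0.05,-0.05,-0.05,-0.05,-0.05,-0.05,-0.05,0]}' >/dev/null
python3 -m crank '{"xyz":[[0,0,0],[0,0,0],[0,0,0],[0,0,0],[0,0,0],[0,0,0],[0,0,0],[0,0,0]],"spin":[0,0,0,0,0,0,0,0]}' >/dev/null
python3 -c "from h import *;gt((.465,.062,.1));f=frame('top');g=frame('scene')
cv2.imwrite('pics/s26.png',cv2.resize(g['color'][80:230,170:330],None,fx=4,fy=4,interpolation=cv2.INTER_CUBIC)[:,:,::-1])
cv2.imwrite('pics/t26.png',cv2.resize(f['color'][130:260,160:340],None,fx=4,fy=4,interpolation=cv2.INTER_CUBIC)[:,:,::-1])"
```

```text
t 46.63 pos [0.4061 0.1841 0.1767] tx [ 0.379 -0.787 -0.487] ty [-0.917 -0.249 -0.31 ] tz [ 0.123  0.564 -0.816] w 0.763 F [-0.3  0.4 -1.1] q [-0.495  0.459 -0.427  2.129  1.057  1.498  1.665]
tilt 60.9 head -64.3 tyz -0.310 pt [0.4648 0.0621 0.1012] delta cm [0.08 0.02 0.09] len 0.1
```

View pics/s26.png

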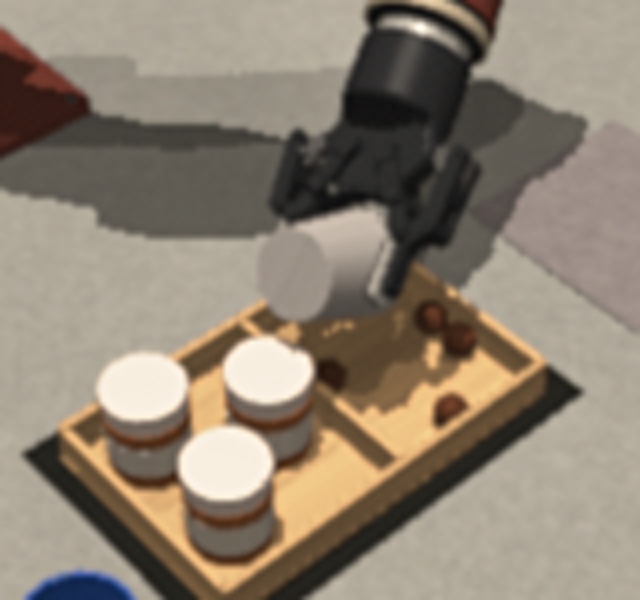

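View pics/t26.png

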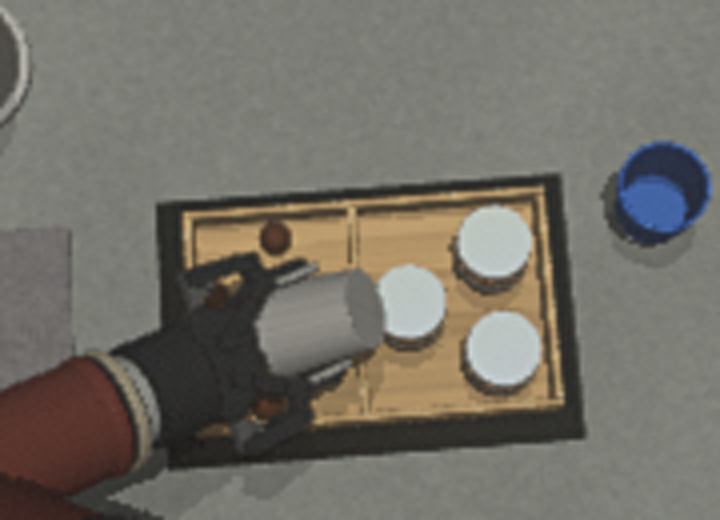

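```bash
python3 -m crank '{"xyz":[[0,0,0],[0,0,0],[0,0,0],[0,0,0],[0,0,0],[0,0,0],[0,0,0],[0,0,0]],"spin":[-0.06,-0.06,-0.06,-0.06,-0.06,0,0,0]}' >/dev/null
python3 -m crank '{"xyz":[[0,0,0],[0,0,0],[0,0,0],[0,0,0],[0,0,0],[0,0,0],[0,0,0],[0,0,0]],"spin":[0,0,0,0,0,0,0,0]}' >/dev/null
python3 -c "from h import *;gt((.465,.062,.19));"
```

```text
t 48.07 pos [0.4061 0.1841 0.1766] tx [ 0.379 -0.787 -0.487] ty [-0.913 -0.405 -0.055] tz [-0.154  0.465 -0.872] w 0.766 F [-0.3  0.2 -1.7] q [-0.474  0.463 -0.45   2.128  1.063  1.507  1.961]
tilt 60.9 head -64.3 tyz -0.055 pt [0.4648 0.0621 0.1012] delta cm [-4.31 -0.51 -7.75] len 8.9
```

Lift, then spin back upright (total ≈ 3.08 rad back).

```bash
python3 -m crank '{"xyz":[[-0.7,0,-1.3],[-1,0,-1.8],[-1.2,-0.2,-2.2],[-1,-0.2,-1.7],[-0.4,-0.1,-0.7],[0,0,0]],"spin":[0,0,0,0,0,0]}' >/dev/null
python3 -m crank '{"xyz":[[0,0,0],[0,0,0],[0,0,0],[0,0,0],[0,0,0],[0,0,0],[0,0,0],[0,0,0]],"spin":[0.1,0.12,0.12,0.12,0.12,0.12,0.12,0.12]}' >/dev/null
python3 -m crank '{"xyz":[[0,0,0],[0,0,0],[0,0,0],[0,0,0],[0,0,0],[0,0,0],[0,0,0],[0,0,0]],"spin":[0.12,0.12,0.12,0.12,0.12,0.12,0.12,0.12]}' >/dev/null
python3 -m crank '{"xyz":[[0,0,0],[0,0,0],[0,0,0],[0,0,0],[0,0,0],[0,0,0],[0,0,0],[0,0,0]],"spin":[0.12,0.12,0.12,0.12,0.12,0.12,0.12,0.1]}' >/dev/null
python3 - <<'E'
from h import *
s,R=st();print(np.arctan2(R[2,1],R[2,2]))
f=frame('top');g=frame('scene')
cv2.imwrite('pics/s27.png',cv2.resize(g['color'][80:230,170:330],None,fx=4,fy=4,interpolation=cv2.INTER_CUBIC)[:,:,::-1])
cv2.imwrite('pics/t27.png',cv2.resize(f['color'][130:260,160:340],None,fx=4,fy=4,interpolation=cv2.INTER_CUBIC)[:,:,::-1])
E
```

```text
t 50.57 pos [0.406  0.1839 0.2634] tx [ 0.378 -0.788 -0.487] ty [ 0.828  0.522 -0.203] tz [ 0.414 -0.326  0.85 ] w 0.764 F [ 0.5 -0.4 -0.6] q [-0.601  0.271 -0.303  2.109  0.97   1.532 -0.686]
-0.23446412503735103
```

View pics/s27.png

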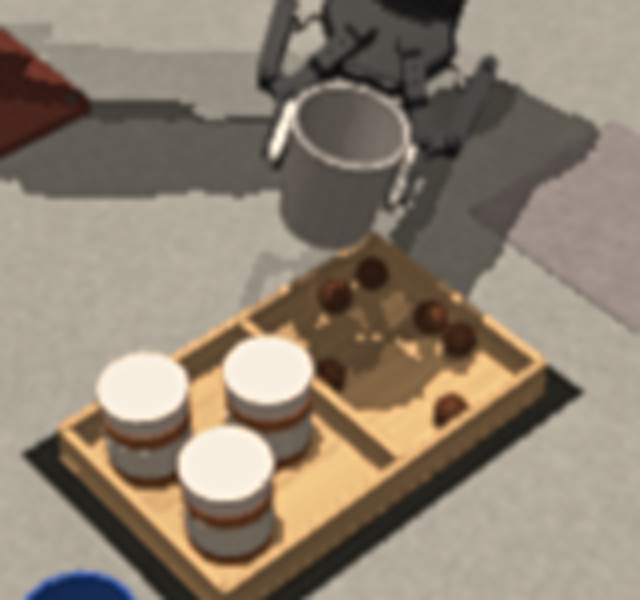

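View pics/t27.png

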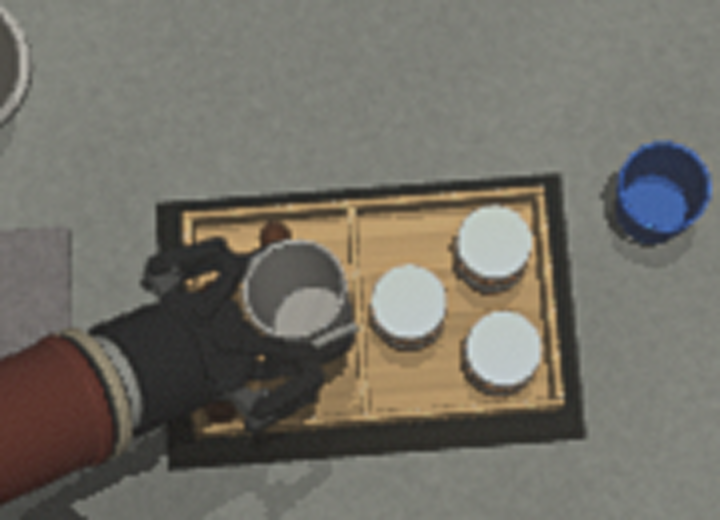

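```bash
python3 -m crank '{"xyz":[[0,0,0],[0,0,0],[0,0,0],[0,0,0]],"spin":[0.1,0.1,0.035,0]}' >/dev/null
python3 - <<'E'
from h import *
s,R=st();print(np.arctan2(R[2,1],R[2,2]))
f=frame('top')
hsv=cv2.cvtColor(f['color'],cv2.COLOR_RGB2HSV);m=cv2.inRange(hsv,(8,80,60),(25,255,255));m[:, :335]=0;m[:,400:]=0;m[:150]=0;m[250:]=0
c=max(cv2.findContours(m,0,1)[0],key=cv2.contourArea);e=cv2.fitEllipse(c);print("cork",e,ray(f,e[0],0))
b=cv2.inRange(hsv,(105,120,40),(130,255,255));n,l,stt,ce=cv2.connectedComponentsWithStats(b)
for i in range(1,n):
    if stt[i,4]>100: print(stt[i],ce[i])
T=np.array([.4383,-.2102,.1203]);d=R.T@(T+[0,0,.127]-s['tool_pos'])*100;print(d)
cv2.imwrite('pics/t28.png',cv2.resize(f['color'][130:260,280:440],None,fx=4,fy=4,interpolation=cv2.INTER_CUBIC)[:,:,::-1])
E
```

```text
t 51.0 pos [0.406  0.184  0.2641] tx [ 0.378 -0.788 -0.487] ty [ 0.9    0.436 -0.006] tz [ 0.217 -0.436  0.874] w 0.76 F [-1.5  0.3 -1.1] q [-0.613  0.269 -0.289  2.109  0.968  1.53  -0.91 ]
-0.006833808591598314
cork ((366.8673095703125, 197.10633850097656), (39.13806915283203, 41.24745559692383), 127.09351348876953) [[ 0.49050328 -0.33691379  0.        ]]
[315 166  23  23 244] [324.2704918  178.59836066]
[349 228  23  23 268] [357.25373134 240.74626866]
[ 33.08816901 -14.26725741  16.4061079 ]
```

View pics/t28.png

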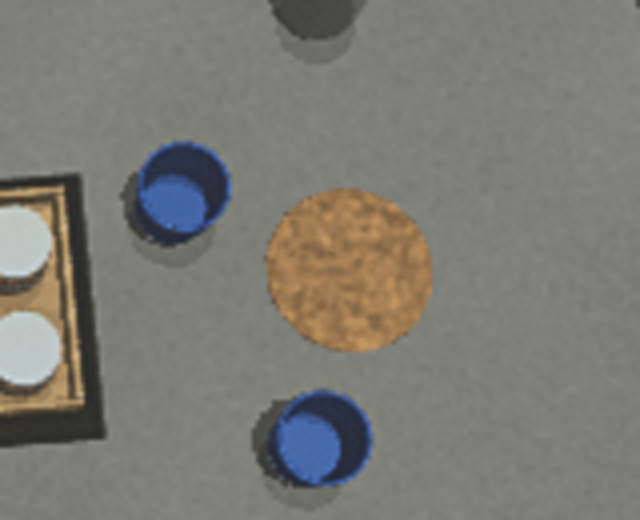

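```bash
python3 -m crank '{"xyz":[[1.5,-0.6,0.8],[2.5,-1.1,1.2],[2.9,-1.25,1.45],[2.9,-1.25,1.45],[2.9,-1.25,1.45],[2.9,-1.25,1.45],[2.9,-1.25,1.45],[2.9,-1.25,1.45]],"spin":[0,0,0,0,0,0,0,0]}' >/dev/null
python3 -m crank '{"xyz":[[2.9,-1.25,1.45],[2.9,-1.25,1.45],[2.5,-1.1,1.2],[1.8,-0.7,0.8],[0,0,0],[0,0,0]],"spin":[0,0,0,0,0,0]}' >/dev/null
python3 - <<'E'
from h import *
gt((.496,-.33,.1))
s,R=st();print(np.arctan2(R[2,1],R[2,2]));T=np.array([.4383,-.2102,.1203]);d=R.T@(T+[0,0,.05]-s['tool_pos'])*100;print(d)
E
```

```text
t 52.22 pos [ 0.4366 -0.1917  0.2478] tx [ 0.376 -0.788 -0.487] ty [ 0.901  0.434 -0.007] tz [ 0.217 -0.436  0.873] w 0.767 F [-0.4  0.  -1.5] q [-0.104  0.099  0.103  2.365  1.547  0.901 -0.762]
tilt 60.8 head -64.5 tyz -0.007 pt [ 0.4949 -0.3139  0.1723] delta cm [ 4.83 -0.55 -5.59] len 7.4
t 52.22 pos [ 0.4366 -0.1917  0.2478] tx [ 0.376 -0.788 -0.487] ty [ 0.901  0.434 -0.007] tz [ 0.217 -0.436  0.873] w 0.767 F [-0.4  0.  -1.5] q [-0.104  0.099  0.103  2.365  1.547  0.901 -0.762]
-0.007591385308361535
[ 5.29715628 -0.59870064 -5.92556396]
```

First get the horizontal offset right while still high, then descend.

```bash
python3 -m crank '{"xyz":[[1,-0.3,0.3],[0.7,-0.3,0.4],[0.7,0,-1.2],[1,0,-1.8],[1,0,-1.8],[0.7,0,-1.2],[0.2,0,-0.4],[0,0,0]],"spin":[0,0,0,0,0,0,0,0]}' >/dev/null
python3 - <<'E'
from h import *
s,R=st();T=np.array([.4383,-.2102,.1203]);d=R.T@(T+[0,0,.01]-s['tool_pos'])*100;print(d)
f=frame('top');g=frame('scene')
cv2.imwrite('pics/s29.png',cv2.resize(g['color'][150:320,60:240],None,fx=3.5,fy=3.5,interpolation=cv2.INTER_CUBIC)[:,:,::-1])
cv2.imwrite('pics/t29.png',cv2.resize(f['color'][130:260,280:440],None,fx=4,fy=4,interpolation=cv2.INTER_CUBIC)[:,:,::-1])
E
```

```text
t 52.88 pos [ 0.4396 -0.2095  0.1717] tx [ 0.378 -0.787 -0.488] ty [ 0.9    0.436 -0.006] tz [ 0.218 -0.437  0.873] w 0.768 F [-0.4  0.8 -1.8] q [-0.062  0.299  0.113  2.378  1.754  0.87  -1.041]
[ 2.02620879 -0.1208288  -3.60993447]
```

View pics/s29.png

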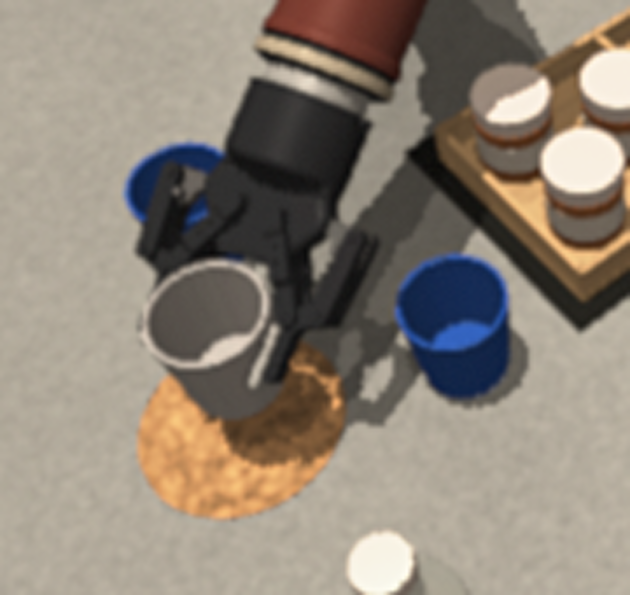

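View pics/t29.png

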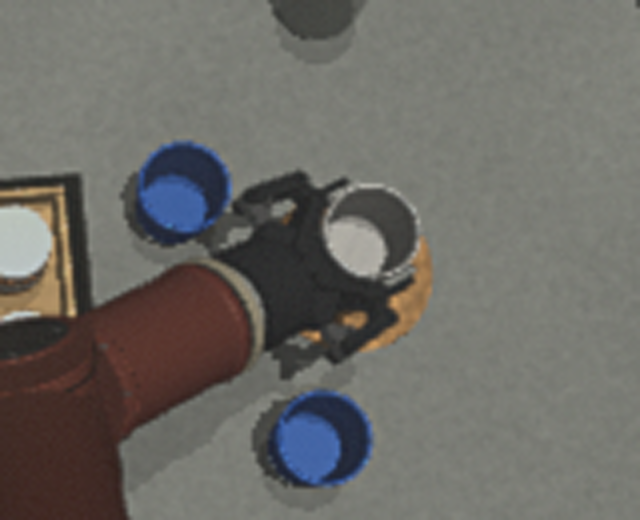

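```bash
python3 -m crank '{"xyz":[[0.7,-0.1,-1.2],[0.7,0,-1.2],[0.4,0,-0.8],[0.2,0,-0.4],[0,0,0]],"spin":[0,0,0,0,0]}'
python3 - <<'E'
from h import *
s,R=st();T=np.array([.4383,-.2102,.1203]);d=R.T@(T-s['tool_pos'])*100;print(d)
E
```

```text
time: 53.4
tool_pos: [0.4389, -0.2104, 0.1317]
orientation: [0.282, 0.455, -1.096]
wrist_force: [-0.2, 0.3, -0.1]
gripper_width: 0.765
t 53.4 pos [ 0.4389 -0.2104  0.1317] tx [ 0.379 -0.787 -0.487] ty [ 0.9    0.435 -0.003] tz [ 0.215 -0.437  0.874] w 0.765 F [-0.2  0.3 -0.1] q [-0.052  0.41   0.105  2.377  1.84   0.889 -1.186]
[ 0.5171022  -0.04367779 -1.01257531]
```

```bash
python3 -m crank '{"xyz":[[0.2,0,-0.3],[0.1,0,-0.3],[0.1,0,-0.2],[0.05,0,-0.1],[0.05,0,-0.1],[0,0,0]],"spin":[0,0,0,0,0,0]}'
python3 - <<'E'
from h import *
s,R=st();T=np.array([.4383,-.2102,.1203]);d=R.T@(T-s['tool_pos'])*100;print(d)
E
```

```text
time: 53.9
tool_pos: [0.4386, -0.2101, 0.1205]
orientation: [0.282, 0.455, -1.096]
wrist_force: [0.3, -0.6, 0.4]
gripper_width: 0.766
t 53.9 pos [ 0.4386 -0.2101  0.1205] tx [ 0.379 -0.787 -0.486] ty [ 0.9    0.435 -0.003] tz [ 0.214 -0.437  0.874] w 0.766 F [ 0.3 -0.6  0.4] q [-0.05   0.441  0.102  2.376  1.86   0.897 -1.223]
[ 0.00403117 -0.02764664 -0.02035142]
```

```bash
python3 -m crank '{"xyz":[[0,0,0],[0,0,0],[0,0,0],[0,0,0],[0,0,0],[0,0,0]],"spin":[0,0,0,0,0,0]}' 8.54
python3 - <<'E'
from h import *
st();f=frame('top');g=frame('scene')
cv2.imwrite('pics/s30.png',cv2.resize(g['color'][150:320,60:240],None,fx=3.5,fy=3.5,interpolation=cv2.INTER_CUBIC)[:,:,::-1])
cv2.imwrite('pics/t30.png',cv2.resize(f['color'][130:260,280:440],None,fx=4,fy=4,interpolation=cv2.INTER_CUBIC)[:,:,::-1])
E
```

```text
time: 54.4
tool_pos: [0.4385, -0.2101, 0.1204]
orientation: [0.282, 0.455, -1.096]
wrist_force: [0.5, -1.0, -0.7]
gripper_width: 1.0
t 54.4 pos [ 0.4385 -0.2101  0.1204] tx [ 0.379 -0.787 -0.487] ty [ 0.9    0.435 -0.003] tz [ 0.214 -0.437  0.874] w 1.0 F [ 0.5 -1.  -0.7] q [-0.05   0.441  0.102  2.376  1.86   0.897 -1.223]
```

View pics/s30.png

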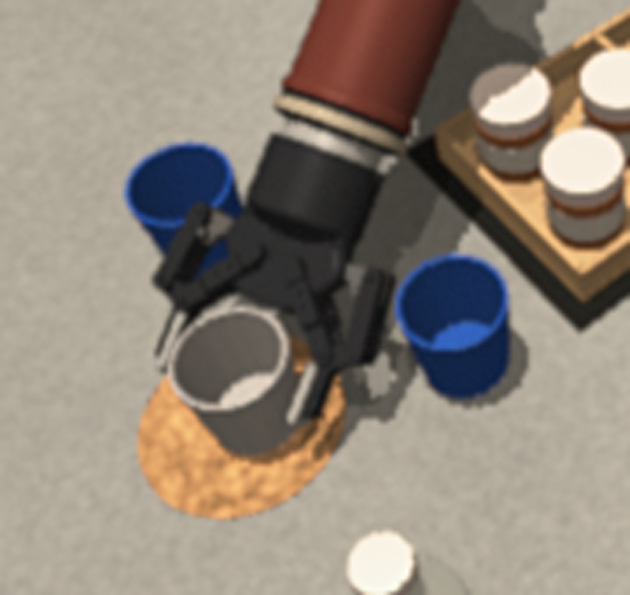

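View pics/t30.png

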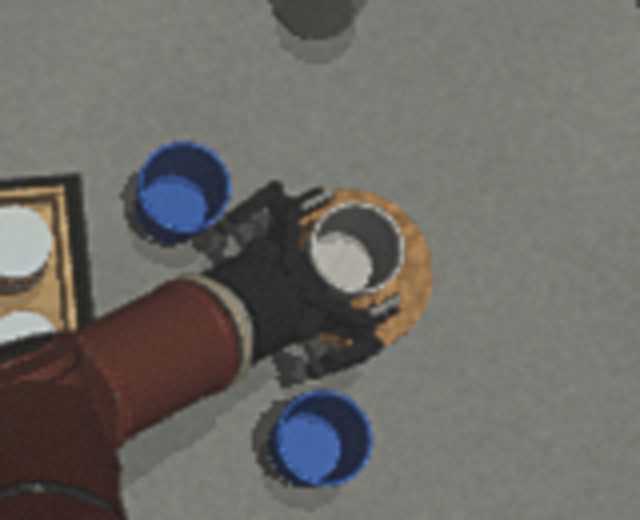

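```bash
python3 -m crank '{"xyz":[[-0.5,0,0.85],[-0.7,0,1.3],[-1,0,1.7],[-1.2,0,2.1],[-1.2,0,2.1],[-1.5,0,2.6],[-1.5,0,2.6],[0,0,0]],"spin":[0,0,0,0,0,0,0,0]}' 
python3 -m crank '{"xyz":[[-2,0,2.6],[-2,0,2.6],[-2.5,0,2.6],[-2.5,0,2.6],[-2.5,0,2.6],[-2.5,0,2.6],[0,0,0],[0,0,0]],"spin":[0,0,0,0,0,0,0,0]}'
python3 - <<'E'
from h import *
st();f=frame('top','t31');g=frame('scene','s31')
cv2.imwrite('pics/t31.png',cv2.resize(f['color'][110:270,160:420],None,fx=3,fy=3,interpolation=cv2.INTER_CUBIC)[:,:,::-1])
E
```

```text
time: 55.17
tool_pos: [0.4393, -0.2086, 0.2785]
orientation: [0.285, 0.448, -1.095]
wrist_force: [1.7, -0.2, 1.1]
gripper_width: 1.0
time: 55.83
tool_pos: [0.4185, -0.1658, 0.4794]
orientation: [0.284, 0.451, -1.095]
wrist_force: [-0.2, -0.5, -0.4]
gripper_width: 1.001
t 55.83 pos [ 0.4185 -0.1658  0.4794] tx [ 0.381 -0.787 -0.485] ty [0.9   0.435 0.001] tz [ 0.21  -0.437  0.874] w 1.001 F [-0.2 -0.5 -0.4] q [-0.122 -0.294  0.035  2.151  1.148  1.124 -0.093]
```

View pics/s31.png

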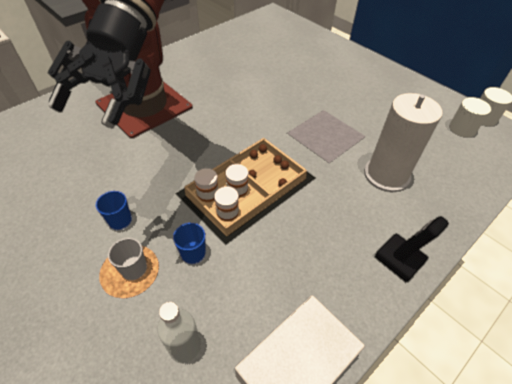

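View pics/t31.png

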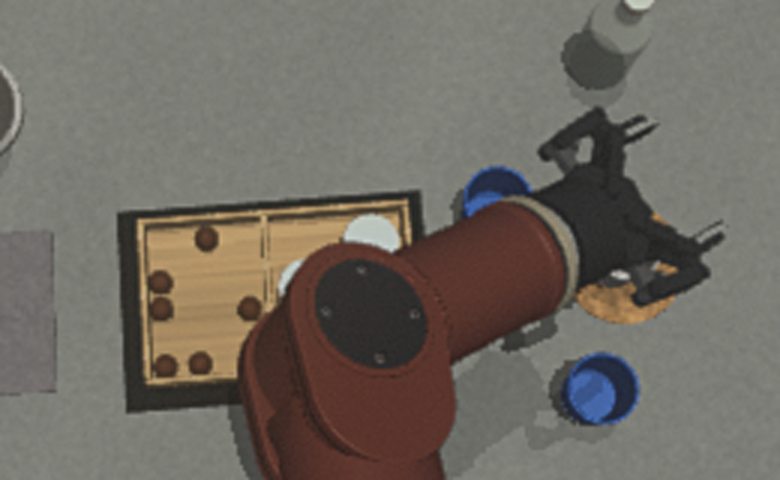

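```bash
python3 -m crank '{"xyz":[[2.5,-1.4,2.6],[2.5,-1.4,2.6],[2.5,-1.4,2.6],[2.5,-1.4,2.6],[2.5,-1.4,2.6],[2.5,-1.4,2.6],[0,0,0]],"spin":[0,0,0,0,0,0,0]}'
python3 - <<'E'
from h import *
f=frame('top');g=frame('scene')
cv2.imwrite('pics/t32.png',cv2.resize(f['color'][110:270,160:420],None,fx=3,fy=3,interpolation=cv2.INTER_CUBIC)[:,:,::-1])
cv2.imwrite('pics/s32.png',cv2.resize(g['color'][130:310,90:330],None,fx=3.3,fy=3.3,interpolation=cv2.INTER_CUBIC)[:,:,::-1])
E
```

```text
time: 56.52
tool_pos: [0.4304, -0.396, 0.5413]
orientation: [0.283, 0.455, -1.106]
wrist_force: [-0.6, 0.4, -0.1]
gripper_width: 1.004
```

View pics/t32.png

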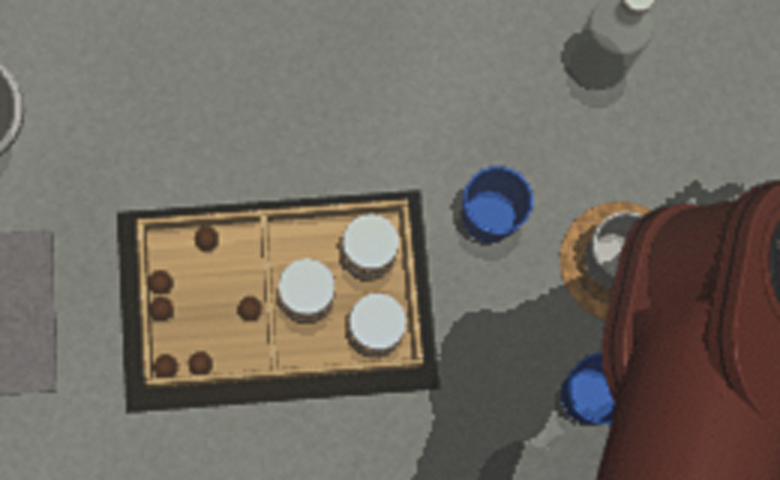

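View pics/s32.png

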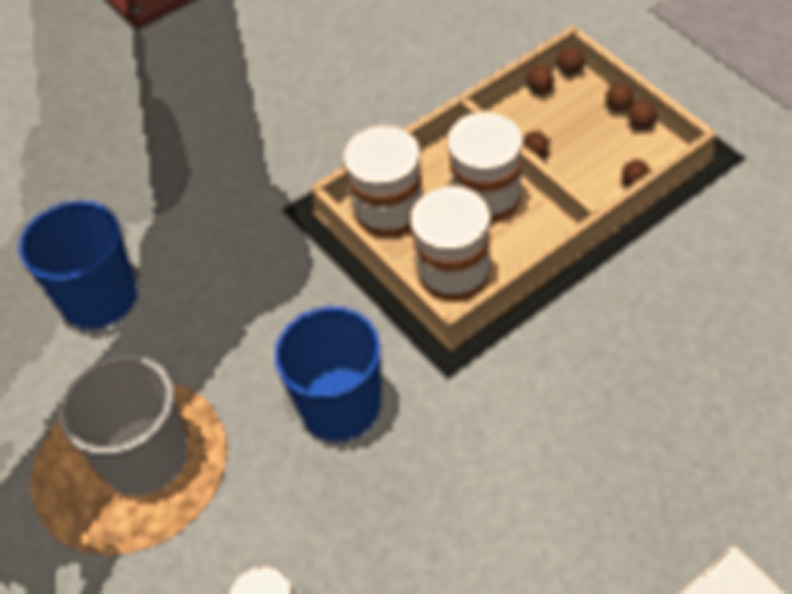

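Run:
```python
from h import *
f=frame('top');g=frame('scene')
b=lambda p:(np.array(p,float)+.5)/3-.5+[160,110]
r=ray(f,b([(137,220),(408,199),(423,361),(146,384)]),.036);c=r.mean(0);print("rim",r.round(3).tolist(),c)
m=ray(f,b([(119,213),(421,191),(438,388),(127,411)]),0).mean(0);print("mat",m,"off",c-m)
print("yaw",np.arctan2(*(r[3]-r[0])[[1,0]]*-1), np.arctan2(*(r[2]-r[1])[[1,0]]*-1))
print("jars",(ray(f,b([(371,243),(306,288),(378,322)]),.076)-c).round(3).tolist())
print("sweets",(ray(f,b([(206,238),(160,282),(161,308),(250,308),(166,365),(200,363)]),.0185)-c).round(3).tolist())
print("cup",ray(g,(np.array([(118,403)])+.5)/3.3-.5+[90,130],.075))
```

```text
rim [[0.565, 0.16, 0.036], [0.566, -0.118, 0.036], [0.399, -0.118, 0.036], [0.397, 0.159, 0.036]] [0.48172494 0.02076261 0.036     ]
mat [0.47867521 0.02406013 0.        ] off [ 0.00304973 -0.00329752  0.036     ]
yaw 0.005505753483058923 -0.0012809773702945112
jars [[0.033, -0.095, 0.04], [-0.007, -0.027, 0.04], [-0.046, -0.095, 0.04]]
sweets [[0.063, 0.071, -0.018], [0.02, 0.121, -0.018], [-0.007, 0.121, -0.018], [-0.013, 0.031, -0.018], [-0.065, 0.119, -0.018], [-0.066, 0.085, -0.018]]
cup [[ 0.49695201 -0.32478434  0.075     ]]
```

```bash
python3 -c "
from station import bot
print(bot.finish_job())"
```

```text
the job is handed in; nothing more can be done
None
```

I handed the job in at about 57 s; no verdict was reported. In my last pictures, everything was where the task wants it.

- **Caddy:** I dragged it by its far lip onto the serving mat, where it sits about 3 mm off centre in x and y and square to within 0.01 rad.
- **Jars:** All three jars present stand upright in the wider bay. Their offsets from the caddy's centre are (0.033, -0.095), (-0.007, -0.027) and (-0.046, -0.095) m, inside the limits.
- **Chocolates:** I tipped the tumbler over the narrower bay, and all six chocolates lie in it; the one nearest the divider is at y = 0.031 m.
- **Tumbler:** It stands upright and empty, about 13 mm from the cork mat's centre. The last reading came from the scene camera alone, because the arm hid the cup from the top view. The two cameras disagreed on its x by up to 6 mm at the earlier measurement.
- **Left alone:** The blue cups, paper roll and soap bottle look unmoved in the pictures, though I did not measure the roll and bottle again. No knock to a jar or the cup showed up.

The moves could only turn the tool about its own axis. To tilt it for pouring, I pushed the arm against its reach and joint limits in free space.

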